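# Charge the glaze mill jar with grinding balls

### The job

Charge the glaze mill: lift the orange funnel with its grip tab off its wooden stand, set it level in the mouth of the clear mill jar and let go of it there. Then lift the side-handled bowl and pour all six white grinding balls through the funnel into the jar, and put the empty bowl back upright, wholly on its cork mat. Leave the funnel seated in the jar, and do not disturb the other things on the bench.

Things in the scene. Friction and masses are not known exactly. Their poses are not given: they have to be found in the camera images.
- jar: clear mill jar, 110 mm across, blue neck, clamped upright on a 150 mm square, 8 mm thick steel plate; fixed. Origin on its axis at table level. Inner floor at z = 14 mm; shoulder narrows from z = 93 mm to the neck: bore 64 mm, flat rim 76 mm across at z = 126 mm.
- jar_mouth (a point): centre of the jar's mouth, at the height of the rim (126 mm above the table), z up
- funnel: orange funnel, 130 g, in its stand. Origin on its axis at the underside of six seating ribs (44 mm from the axis), z up. Below: spout 48 mm across, 42 mm bore, 35 mm long. Above: cone to the mouth, 148 mm outside, 142 mm inside, at z = 64 mm. Grip tab along the funnel's -x, 72 to 134 mm from the axis: 14 mm wide (y), z 47 to 63 mm.
- funnel_grip (a point): middle of the free part of the funnel's tab: 106 mm from the axis along the funnel's -x, 55 mm above its origin; the tab runs along x
- stand: fixed wooden funnel stand: a 120 mm square board, top 70 mm above the table, with a 62 mm hole, on two side legs. Origin under its centre at table level.
- mat: fixed round cork mat, 170 mm across, 4 mm thick, origin at its centre at table level. The pouring bowl starts on it.
- bowl: green pouring bowl, 220 g. Origin on its axis at its underside, z up. Foot 76 mm, rim 128 mm across outside, 44 mm high; straight flared wall 4 mm thick, 59 degrees from level; inner floor at z = 5 mm. Straight level wooden handle along the bowl's -x to 152 mm from the axis: 16 mm wide (y), z 25 to 43 mm. Roll it about the handle to pour over either side.
- bowl_grip (a point): point on the middle of the handle: 112 mm from the bowl's axis along the bowl's -x, 34 mm above its underside; the handle runs along x
- ball0: white ceramic grinding ball, 19 mm across, 14 g, one of six that start in the pouring bowl; origin at its centre
- ball1: white ceramic grinding ball, 19 mm across, 14 g, one of six that start in the pouring bowl; origin at its centre
- ball2: white ceramic grinding ball, 19 mm across, 14 g, one of six that start in the pouring bowl; origin at its centre
- ball3: white ceramic grinding ball, 19 mm across, 14 g, one of six that start in the pouring bowl; origin at its centre
- ball4: white ceramic grinding ball, 19 mm across, 14 g, one of six that start in the pouring bowl; origin at its centre
- ball5: white ceramic grinding ball, 19 mm across, 14 g, one of six that start in the pouring bowl; origin at its centre
- cup: pale green glazed cup, 72 mm across, 75 mm high; a bystander, loose, origin under its centre
- rice_bowl: green glazed bowl, 120 mm across, 60 mm high; a bystander, loose, origin under its centre
- glaze_jar: brown lidded jar, 70 mm across, 90 mm high; a bystander, loose, origin under its centre
- rib_tool: spatula, 170 mm long, lying flat; a bystander, loose, origin under its centre (on the axis of its length)
- oxide_pot: small blue lidded pot, 56 mm across, 50 mm high; a bystander, loose, origin under its centre
Not all that is in view belongs to the job. What is shaped like the jar but green is not meant. Of the things that look like the funnel, the smaller one is meant.

How it is judged (in metres and radians):
On the way, in this order (a step that is already met when the one before it is completed fails the run):
1. the funnel sits level on the jar's rim with its spout in the mouth, let go, with the balls still in the bowl (horizontal distance between funnel and jar_mouth below 0.012 m and z of funnel in the frame of jar_mouth between -0.004 and 0.006 m and angle between funnel's own z axis and vertical below 0.1 rad and distance between each of ball0, ball1, ball2, ball3, ball4, ball5 and bowl below 0.075 m and contact force between the fingers and funnel below 0.3 N), for 0.2 s.
2. the bowl is lifted clear of the mat with the balls in it, the funnel seated (horizontal distance between funnel and jar_mouth below 0.012 m and z of funnel in the frame of jar_mouth between -0.004 and 0.006 m and angle between funnel's own z axis and vertical below 0.1 rad and distance between each of ball0, ball1, ball2, ball3, ball4, ball5 and bowl below 0.075 m and z of bowl in the frame of mat above 0.06 m), for 0.1 s.
3. all six balls are in the jar, the bowl still held up, the funnel seated (horizontal distance between funnel and jar_mouth below 0.012 m and z of funnel in the frame of jar_mouth between -0.004 and 0.006 m and angle between funnel's own z axis and vertical below 0.1 rad and z of ball0 in the frame of jar between 0.01 and 0.1 m and horizontal distance between each of ball0, ball1, ball2, ball3, ball4, ball5 and jar below 0.05 m and z of ball1 in the frame of jar between 0.01 and 0.1 m and z of ball2 in the frame of jar between 0.01 and 0.1 m and z of ball3 in the frame of jar between 0.01 and 0.1 m and z of ball4 in the frame of jar between 0.01 and 0.1 m and z of ball5 in the frame of jar between 0.01 and 0.1 m and z of bowl in the frame of mat above 0.06 m), for 0.1 s.
At the end, for the whole second after the job is handed in: All six balls in the jar; funnel level (0.1 rad) on the jar's rim, axis within 12 mm of the mouth's centre, ribs 4 mm below to 6 mm above the rim; bowl upright (0.1 rad) and still on the cork mat, centre within 47 mm of the mat's (foot wholly on it) (horizontal distance between funnel and jar_mouth below 0.012 m and z of funnel in the frame of jar_mouth between -0.004 and 0.006 m and angle between each of funnel, bowl's own z axis and vertical below 0.1 rad and z of ball0 in the frame of jar between 0.01 and 0.1 m and horizontal distance between each of ball0, ball1, ball2, ball3, ball4, ball5 and jar below 0.05 m and z of ball1 in the frame of jar between 0.01 and 0.1 m and z of ball2 in the frame of jar between 0.01 and 0.1 m and z of ball3 in the frame of jar between 0.01 and 0.1 m and z of ball4 in the frame of jar between 0.01 and 0.1 m and z of ball5 in the frame of jar between 0.01 and 0.1 m and horizontal distance between bowl and mat below 0.047 m and z of bowl in the frame of mat below 0.009 m and linear speed of each of bowl, funnel below 0.03 m/s); the robot touches nothing.
It fails at once if another thing on the bench (cup, rice bowl, glaze jar, oxide pot or spatula) is moved by more than 30 mm (distance of any of cup, rice_bowl, glaze_jar, rib_tool, oxide_pot from where it was at the start of the episode above 0.03 m).
It also fails if it takes over 67 s, if anything falls off the work surface, if the arm or the gripper's body presses on something with over 40 N, if the wrist force passes 120 N, or if a joint passes its speed limit or range.

### The arm

A 6-joint arm with a two-finger parallel gripper is mounted at the origin on the work surface. World frame = base frame: x ahead of the robot, y to its left, z up, the work surface at z = 0. Lengths are in mm, angles in degrees, forces in N, time in s.
With the tool pointing down it reaches from about 325 to 775 mm from the base axis. Payload 5.5 kg.
Tool frame: the origin (TCP) lies midway between the tips of the shut fingers; the grasp point (between the pads) lies behind it (r.grip_point_offset is the z of the grasp point in the tool frame, in mm); z points along the fingers, y is the line along which they close (so a half turn about z gives the same grasp; the last joint's range is limited). The gripper opens to 88 mm and grips with 3 to 60 N. Pads are 20 mm wide; open, the fingers measure 115 mm over their backs; the gripper's body (75 mm by 178 mm) begins 61 mm behind the grasp point.
Start: joints at [62.871, 5.22, 70.514, -0, 104.267, -3.249], TCP at [242.908, 548.646, 188.931] pointing down, gripper open.
Joint ranges: [-164.24, 164.24], [-49.07, 125.15], [9.68, 141.18], [-86.29, 266.29], [3.28, 154.24], [-151.56, 151.56]. Speed limits (degrees/s): [147.25, 147.25, 172.46, 180, 180, 180].

### API

Orientations are given as [roll, pitch, yaw] about the fixed x, y, z axes, in that order (R = Rz(yaw) Ry(pitch) Rx(roll)).
In Python, from cell import r gives the robot as it stands.
- The arm moves only by the shell command python3 -m inch 'ROWS' [FORCE]. ROWS is JSON, a list of rows, each a list of 3 entries, a list of its own where there are three numbers: the turn, a rotation vector about the tool's x, y, z as a fraction of full scale, then the shift along the tool's x, y, z as a fraction of full scale, then the opening, from -1 (shut) to 1 (fully open). In form: [[[rx, ry, rz], [dx, dy, dz], jaw], ...]. A call has 1 to 20 rows; each row is the pose to reach, as a shift and turn from the pose commanded when the call began, along the tool's axes at that moment; what a row does not reach only later rows make up. Full scale, the value 1, is 0.75 m for a shift and 90 degrees for a turn. A row lasts 1/10 s, in which the tool goes at most 50 mm and 8.59 degrees, less where a joint would pass 70% of its speed; a pose out of reach is approached as far as the arm can. A call with a number of a shift or a turn outside -1 to 1 is refused whole. A call with a gripper value outside its range is refused whole. The fingers move at their own pace and stop on an object; FORCE is the grip in N (left out, the last holds). Time passes only in rows, so rows that repeat a pose let the fingers close. It gives the time, the measured TCP pose, the force, the opening and the grip force at its end, in the units of the state.
- r.get_state(): the state, without advancing time (a new reading comes with each control period).
- r.get_image(name): name is "side" or "top" or "wrist"; returns a dict with "pixels" (384x512x3 uint8, red, green, blue), "z_map" (384x512 float32, mm along the optical axis (not along the pixel's ray), 0 where there is no reading), "intrinsics" (3x3 intrinsics, pixels), "camera_from_world" (4x4, takes a point from world to camera coordinates). Camera axes: x right, y up, looking along -z (the intrinsics and any distortion apply to the point x, -y, -z); pixel columns grow to the right and rows downward; lengths in mm; the calibration is good to about 2 mm. The wrist camera is an equidistant fisheye: a pixel r from the principal point sees the ray r / f radians off the axis. A picture is of the moment at which its call begins.
- r.sign_off(): hands the job in; it is judged then, once.
Trained networks look in the newest picture that a camera, given by its name, has taken for a name from the list of things; names that differ only in an ending like _2 or _b are one class to them, and where a whole thing is asked for, a point or a joint stands for the part that bears it (a point fixed in the world has none). Each returns a list of dicts, best first, with "confidence" (0 to 1); they miss things now and then, are a little off and sometimes report something else, mostly with a low value. They report only what shows in the picture. A call takes as long as a camera call. They do not tell look-alikes from the thing itself.
- r.recognise(target, camera): "location" ([column, row] in pixels, amid what is visible of it).
- r.tip_of(target, camera): "location" ([column, row] in pixels: a listed point, or the origin of a listed thing).
The state is a dict: "time_s": time; "joint_pos": joint angles; "dq": joint speeds; "joint_efforts": joint torques, N m; "position": TCP position; "eef_rot": TCP orientation; "force": force on the tool from outside, world axes, zero at the start; "torque": the same for the moment, N m; "opening": finger opening in mm; "gripper_force": force on a finger pad.
Only numpy, scipy, OpenCV 4.12 (cv2) and the standard library are available. Lean on these libraries where they do the work, as an engineer would, in place of code of your own. Each camera call takes 0.05 s, during which the arm holds its last target. There are 200 camera calls.

## Working session

There is one attempt and no reset: what is moved stays moved. The work goes in short steps, Python scripts to look and compute and a shell command to move; the robot and the scene stay as the last step left them, time stands still between calls to the robot, and variables do not carry over. Pictures are saved under pics/ and viewed, at most 10 in all, crops included, and the job is handed in when it is done.

```bash
mkdir -p pics; ls
cat > h.py <<'E'
import numpy as np, cv2
from scipy.spatial.transform import Rotation as R
from cell import r
def save(im,name,box=None,scale=1):
    p=im["pixels"][:,:,::-1]
    if box: p=p[box[1]:box[3],box[0]:box[2]]
    cv2.imwrite("pics/"+name,cv2.resize(np.ascontiguousarray(p),None,fx=scale,fy=scale,interpolation=cv2.INTER_CUBIC))
def ray(im,uv):
    K=im["intrinsics"];T=np.array(im["camera_from_world"])
    d=np.array([(uv[0]-K[0][2])/K[0][0],-(uv[1]-K[1][2])/K[1][1],-1.])
    return -T[:3,:3].T@T[:3,3], T[:3,:3].T@d
def at_z(im,uv,z):
    o,d=ray(im,uv); return o+d*(z-o[2])/d[2]
def cloud(im):
    h,w=im["z_map"].shape;K=im["intrinsics"];T=np.array(im["camera_from_world"])
    v,u=np.mgrid[:h,:w];z=im["z_map"]
    P=np.stack([(u-K[0][2])/K[0][0]*z,-(v-K[1][2])/K[1][1]*z,-z],-1)
    return (P-T[:3,3])@T[:3,:3]
E
python3 - <<'E'
from h import *
print(r.grip_point_offset)
for n in ["top","side"]:
    im=r.get_image(n); save(im,n+"0.png",scale=1.5)
    np.savez(n+".npz",**im)
    C=cloud(im)
    print(n,np.array(im["intrinsics"]).round(1).tolist())
    for t in ["jar","jar_mouth","funnel","funnel_grip","stand","mat","bowl","bowl_grip","ball0","cup","rice_bowl","glaze_jar","rib_tool","oxide_pot"]:
        for d in r.tip_of(t,n)[:6]:
            u,v=d["location"]; 
            c=C[int(v),int(u)] if 0<=int(v)<384 and 0<=int(u)<512 else 0
            print(t,round(d["confidence"],2),[round(u),round(v)],np.round(c))
print(r.get_state())
E
```

```text
pics
-18.700000000000003
top [[465.6, 0.0, 254.1], [0.0, 465.6, 195.4], [0.0, 0.0, 1.0]]
jar 0.92 [185, 262] [318. 191.  14.]
jar 0.6 [252, 185] [548. -10. 120.]
jar_mouth 0.86 [252, 172] [622.  -2.  14.]
jar_mouth 0.66 [176, 259] [326. 223.  16.]
jar_mouth 0.35 [250, 182] [584.  -1.  13.]
funnel 0.72 [330, 286] [ 263. -260.    4.]
funnel 0.64 [341, 191] [ 573. -295.    0.]
funnel 0.44 [158, 159] [651. 304.  22.]
funnel_grip 0.83 [348, 217] [ 459. -296.  132.]
funnel_grip 0.81 [292, 302] [ 209. -141.   85.]
funnel_grip 0.65 [365, 154] [ 680. -365.   59.]
stand 0.74 [335, 194] [ 536. -261.   92.]
mat 0.55 [152, 174] [600. 322.   9.]
bowl 0.81 [154, 169] [611. 312.  30.]
bowl 0.59 [162, 171] [616. 294.   5.]
bowl_grip 0.62 [134, 195] [521. 366.  50.]
ball0 0.6 [150, 160] [641. 327.  31.]
ball0 0.55 [159, 169] [613. 296.  26.]
ball0 0.5 [252, 171] [618.  -6.  26.]
ball0 0.46 [152, 162] [639. 325.  24.]
ball0 0.4 [154, 159] [654. 319.  12.]
ball0 0.39 [146, 164] [632. 344.  12.]
cup 0.57 [281, 141] [734. -98.   0.]
rice_bowl 0.62 [216, 143] [717. 119.   4.]
rice_bowl 0.39 [155, 170] [614
[... 1590 characters left out ...]
 [710. 306.  51.]
{'time_s': 1.5, 'joint_pos': array([ 6.28693301e+01,  5.22173440e+00,  7.05151213e+01,  1.07995559e-03,
        1.04266099e+02, -3.24711963e+00]), 'dq': array([ 0.0780461 , -0.02041898, -0.00090276, -0.06242657, -0.00661658,
       -0.0146171 ]), 'joint_efforts': array([-6.09673825e-04, -4.46203172e+01, -4.06488490e+01,  6.97105983e-02,
        1.98750693e-02, -2.77705880e-06]), 'position': array([242.91370635, 548.6423296 , 188.89748469]), 'eef_rot': array([-1.79997109e+02, -1.21235860e-03,  1.56116716e+02]), 'force': array([-0.21000599,  0.19863335,  0.31862612]), 'torque': array([-0.04395209,  0.04571286, -0.04501702]), 'gripper_force': 0.0, 'opening': 87.78545751789285}
```

View pictures.

View pics/top0.png

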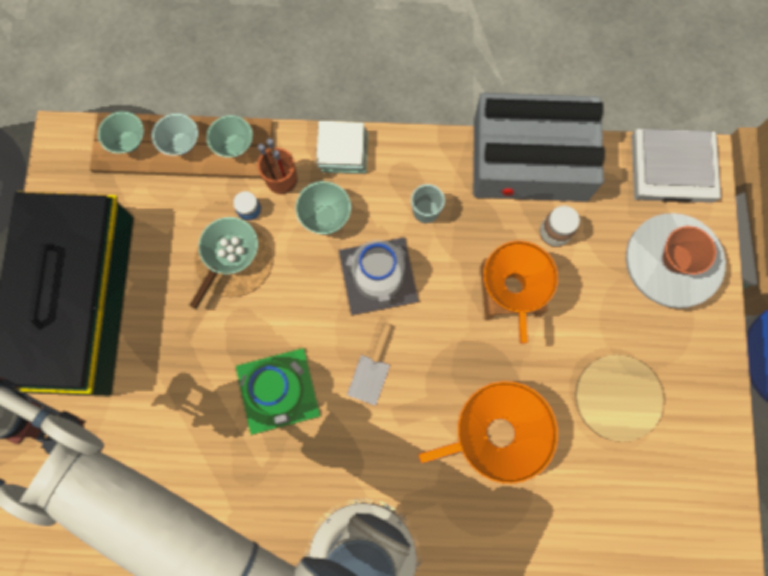

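View pics/side0.png

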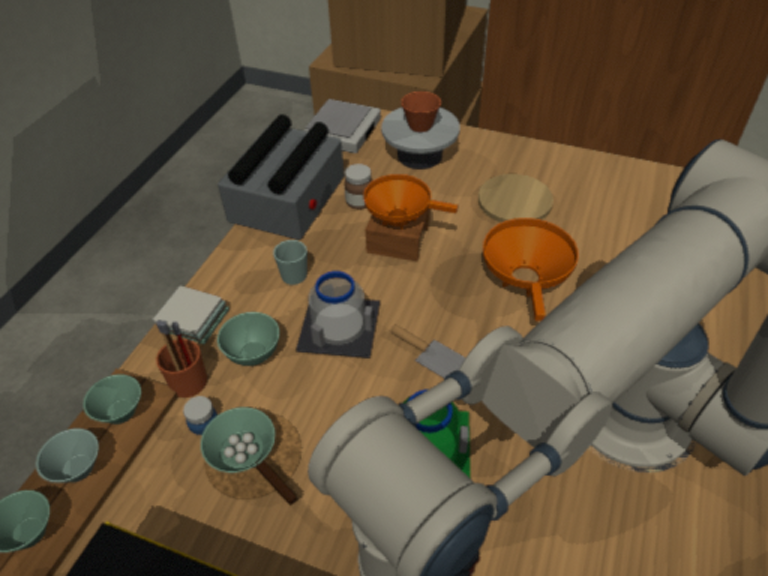

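Run:
```python
from h import *
from scipy.optimize import least_squares
for n in ["top","side"]:
    im=dict(np.load(n+".npz")); C=cloud(im); hsv=cv2.cvtColor(im["pixels"],cv2.COLOR_RGB2HSV)
    H,S,V=[hsv[...,i].astype(int) for i in range(3)]
    def near(c,rad): return np.hypot(C[...,0]-c[0],C[...,1]-c[1])<rad
    T=np.array(im["camera_from_world"]);cam=-T[:3,:3].T@T[:3,3];print(n,"cam",cam.round())
    def ring(mask,z,R0,lab):
        # ellipse of the outline: intersect contour rays with plane z, fit circle of the known radius
        m=cv2.morphologyEx(mask.astype(np.uint8),cv2.MORPH_CLOSE,np.ones((3,3)))
        c=max(cv2.findContours(m,0,2)[0],key=cv2.contourArea)[:,0]
        h=cv2.convexHull(c)[:,0] if False else c
        P=np.array([at_z(im,p,z)[:2] for p in h])
        s=least_squares(lambda q:np.hypot(P[:,0]-q[0],P[:,1]-q[1])-q[2],[*P.mean(0),R0],loss="soft_l1",f_scale=1.5)
        print(lab,s.x.round(1),"n",len(P),"cost",round(s.cost,1),"expR",R0)
        return s.x
    orange=(H<16)&(S>180)&(V>110)
    f=orange&near((560,-285),170)&(C[...,2]>60)
    c=ring(f,134,74,"funnel rim")
    tab=f&(np.hypot(C[...,0]-c[0],C[...,1]-c[1])>80)&(C[...,2]>105)
    P=C[tab];q=P[:,:2].mean(0);print(" tab n",len(P),"mean",P.mean(0).round(1),"dir deg",np.degrees(np.arctan2(*(q-c[:2])[::-1])).round(1),"maxr",np.hypot(*(P[:,:2]-c[:2]).T).max().round())
    blue=(H>105)&(H<130)&(S>110)&near((570,0),110)
    ring(blue,126,38,"jar rim")
    print(" blue z",np.percentile(C[blue][:,2],[10,50,90]).round())
    g=(H>55)&(H<95)&(S>40)&near((615,312),80)
    c=ring(g,48,64,"bowl rim")
    hd=near((530,365),90)&(C[...,2]>30)&(C[...,2]<60)&(np.hypot(C[...,0]-c[0],C[...,1]-c[1])>72)&(H<20)&(V<130)
    P=C[hd];q=P[:,:2].mean(0);print(" handle n",len(P),"mean",P.mean(0).round(1),"dir",np.degrees(np.arctan2(*(q-c[:2])[::-1])).round(1),"maxr",np.hypot(*(P[:,:2]-c[:2]).T).max().round())
    if n=="top":
        p=im["pixels"][130:310,140:390][:,:,::-1]; cv2.imwrite("pics/crop.png",cv2.resize(p,None,fx=3,fy=3,interpolation=2))
        # stand top, mat
        hull=None
    m=near((605,315),110)&(C[...,2]<12)&(C[...,2]>2.5)
    print(" mat cloud mean",C[m].mean(0).round(1))
    st=near((560,-285),110)&(np.abs(C[...,2]-70)<8)&~orange
    print(" stand top mean",st.sum(),C[st].mean(0).round(1),C[st].min(0).round(),C[st].max(0).round())
```

```text
top cam [ 206.  -37. 1480.]
funnel rim [ 557.5 -291.5   73.6] n 86 cost 1042.1 expR 74
 tab n 29 mean [ 451.5 -295.8  129.5] dir deg -177.7 maxr 132.0
jar rim [579.5  -7.   35. ] n 30 cost 33.9 expR 38
 blue z [121. 126. 130.]
bowl rim [626.1 315.5  58.6] n 51 cost 35.4 expR 64
 handle n 139 mean [525.5 360.5  46.5] dir 155.9 maxr 151.0
 mat cloud mean [591.6 304.4   6. ]
 stand top mean 112 [ 510.2 -269.3   69.7] [ 493. -360.   62.] [ 613. -229.   78.]
side cam [ 159.  771. 1054.]
funnel rim [ 557.9 -288.8   74.4] n 72 cost 901.4 expR 74
 tab n 97 mean [ 459.2 -295.4  128.5] dir deg -176.2 maxr 131.0
jar rim [5.801e+02 1.000e-01 3.810e+01] n 34 cost 30.9 expR 38
 blue z [115. 123. 128.]
bowl rim [627.7 317.6  60.8] n 69 cost 36.0 expR 64
 handle n 243 mean [524.1 367.6  45.6] dir 154.3 maxr 153.0
 mat cloud mean [590.4 327.3   5.6]
 stand top mean 457 [ 549.5 -259.2   69.7] [ 494. -342.   62.] [ 619. -223.   78.]
```

View pics/crop.png

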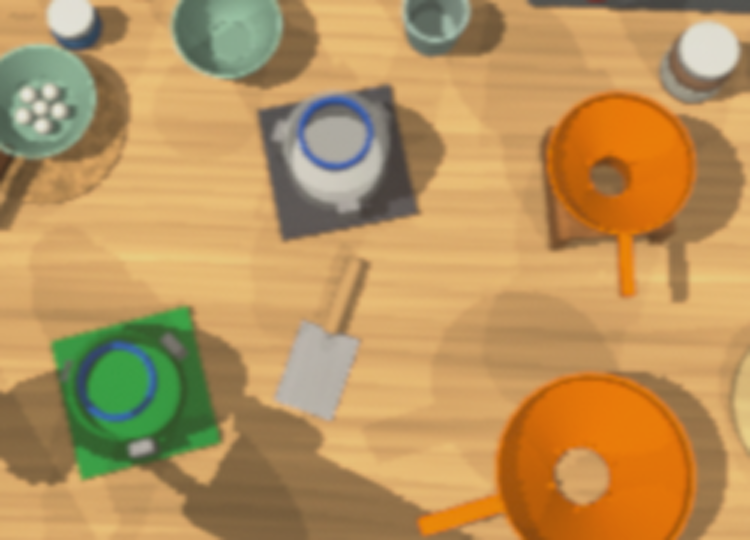

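Crop: the clear jar (252,178) is meant (the one at (183,260) is green); the funnel at (346,185) on the wooden stand is the smaller one, the one at (335,287) the larger look-alike. Refine jar, tab and handle with plane intersections.

```bash
cat >> h.py <<'E'
def pl(im,pts,z): return np.array([at_z(im,p,z)[:2] for p in pts])
def delta(pos,rot,log=True):
    "shift/turn fractions from present pose to world TCP pos, Rotation rot"
    s=r.get_state(); A=R.from_euler("xyz",s["eef_rot"],degrees=True)
    d=A.inv().apply(np.array(pos)-s["position"])/750; t=(A.inv()*rot).as_rotvec(degrees=True)/90
    print("t",round(s["time_s"],2),"pos",s["position"].round(1),"rot",s["eef_rot"].round(1),"q",s["joint_pos"].round(2).tolist())
    print("turn",t.round(4).tolist(),"shift",d.round(4).tolist())
def down(yaw): return R.from_euler("xyz",[180,0,yaw],degrees=True)
E
python3 - <<'E'
from h import *
from scipy.optimize import least_squares
for n in ["top","side"]:
    im=dict(np.load(n+".npz")); C=cloud(im); hsv=cv2.cvtColor(im["pixels"],cv2.COLOR_RGB2HSV)
    H,S,V=[hsv[...,i].astype(int) for i in range(3)]
    near=lambda c,rad: np.hypot(C[...,0]-c[0],C[...,1]-c[1])<rad
    T=np.array(im["camera_from_world"]);cam=(-T[:3,:3].T@T[:3,3])[:2]
    big=lambda m:max(cv2.findContours(cv2.dilate(m.astype(np.uint8),np.ones((1,1))),0,2)[0],key=cv2.contourArea)[:,0]
    # jar rim: hull, far half, fixed R
    m=(H>100)&(H<132)&(S>80)&near((570,0),130)
    v,u=np.nonzero(m);h=cv2.convexHull(np.stack([u,v],1).astype(np.int32))[:,0]
    P=pl(im,h,126);P=P[np.array((P-P.mean(0))@(P.mean(0)-cam)>0)]
    print(n,"jar",least_squares(lambda q:np.hypot(*(P-q).T)-38.5,P.mean(0),loss="soft_l1").x.round(1),len(P))
    # plate
    m=(V<100)&(S<70)&near((580,0),125)&(C[...,2]<25)
    m=cv2.morphologyEx(m.astype(np.uint8),cv2.MORPH_OPEN,np.ones((3,3)))
    b=big(m)
    rect=cv2.minAreaRect(pl(im,b,8).astype(np.float32));print(" plate",np.round(rect[0],1),np.round(rect[1],1))
    # bowl rim hull
    m=(H>50)&(H<100)&(S>25)&near((615,312),80)&(C[...,2]>12)
    h=cv2.convexHull(big(m))[:,0];P=pl(im,h,48)
    s=least_squares(lambda q:np.hypot(*(P-q[:2]).T)-q[2],[*P.mean(0),64],loss="soft_l1").x;print(" bowl",s.round(1))
    m=(C[...,2]>30)&(C[...,2]<60)&near((530,365),90)&(np.hypot(C[...,0]-s[0],C[...,1]-s[1])>74)&(H<20)&(V<130)
    b=big(m);rect=cv2.minAreaRect(pl(im,b,47).astype(np.float32));print(" handle",np.round(rect,1) if 0 else rect, "dir",np.degrees(np.arctan2(rect[0][1]-s[1],rect[0][0]-s[0])))
    m=(H<16)&(S>180)&(V>110)&near((450,-295),90)&(np.hypot(C[...,0]-557.7,C[...,1]+290)>82)&(C[...,2]>105)
    b=big(m);print(" tab",cv2.minAreaRect(pl(im,b,133).astype(np.float32)))
delta([452,-295,220],down(0))
delta([452,-295,220],down(180))
E
```

```text
top jar [580.   -6.4] 10
 plate [551.3  25.2] [100.9  63.9]
 bowl [626.1 315.4  60.7]
 handle ((522.70458984375, 361.2552185058594), (19.111867904663086, 76.35661315917969), 64.57404327392578) dir 156.10491940816743
 tab ((469.83758544921875, -301.3636779785156), (8.9720458984375, 0.0), 179.7407989501953)
side jar [582.   -1.6] 8
 plate [576.5  22.5] [146.2  97.8]
 bowl [627.8 317.4  62. ]
 handle ((523.7373046875, 367.8958740234375), (18.19707489013672, 84.69225311279297), 64.83080291748047) dir 154.12231514565502
 tab ((450.2961120605469, -288.08990478515625), (49.34734344482422, 28.538236618041992), 2.0616931915283203)
t 1.5 pos [242.9 548.6 188.9] rot [-180.    -0.   156.1] q [62.87, 5.22, 70.52, 0.0, 104.27, -3.25]
turn [-0.0, 0.0, 1.7346] shift [-0.7103, -0.9157, -0.0414]
t 1.5 pos [242.9 548.6 188.9] rot [-180.    -0.   156.1] q [62.87, 5.22, 70.52, 0.0, 104.27, -3.25]
turn [-0.0, -0.0, -0.2654] shift [-0.7103, -0.9157, -0.0414]
```

```bash
python3 -m inch '[[[0,0,-0.3],[-0.71,-0.915,-0.04],1],[[0,0,-0.3],[-0.71,-0.915,-0.04],1],[[0,0,-0.3],[-0.71,-0.915,-0.04],1],[[0,0,-0.3],[-0.71,-0.915,-0.04],1],[[0,0,-0.3],[-0.71,-0.915,-0.04],1],[[0,0,-0.3],[-0.71,-0.915,-0.04],1],[[0,0,-0.3],[-0.71,-0.915,-0.04],1],[[0,0,-0.3],[-0.71,-0.915,-0.04],1],[[0,0,-0.3],[-0.71,-0.915,-0.04],1],[[0,0,-0.3],[-0.71,-0.915,-0.04],1],[[0,0,-0.3],[-0.71,-0.915,-0.04],1],[[0,0,-0.3],[-0.71,-0.915,-0.04],1],[[0,0,-0.3],[-0.71,-0.915,-0.04],1],[[0,0,-0.3],[-0.71,-0.915,-0.04],1],[[0,0,-0.3],[-0.71,-0.915,-0.04],1],[[0,0,-0.3],[-0.71,-0.915,-0.04],1],[[0,0,-0.3],[-0.71,-0.915,-0.04],1],[[0,0,-0.3],[-0.71,-0.915,-0.04],1],[[0,0,-0.3],[-0.71,-0.915,-0.04],1],[[0,0,-0.3],[-0.71,-0.915,-0.04],1]]' 25
python3 - <<'E'
from h import *
im=r.get_image("wrist"); save(im,"wrist1.png",scale=1.2); np.savez("w1.npz",**im)
print(np.array(im["intrinsics"]).round(1).tolist(), im["camera_from_world"].round(3).tolist())
d=r.tip_of("funnel_grip","wrist");print(d)
delta([452,-295.5,106],down(183))
E
```

```text
time_s: 3.5
position: [451.8, -294.2, 218.7]
eef_rot: [179.9, -0.0, -176.9]
force: [-0.2, -0.1, 0.0]
opening: 87.8
gripper_force: 0.0
[[297.3, 0.0, 254.8], [0.0, 297.3, 190.7], [0.0, 0.0, 1.0]] [[-0.054, 0.999, 0.001, 316.637], [-0.969, -0.052, -0.24, 458.46], [-0.239, -0.014, 0.971, -314.575], [0.0, 0.0, 0.0, 1.0]]
[{'location': [248.4, 192.6], 'confidence': 0.74}]
t 3.6 pos [ 452.  -293.3  219.4] rot [-180.     0.  -176.8] q [-36.61, -3.76, 76.48, 0.02, 107.26, -129.79]
turn [-0.0, 0.0003, 0.002] shift [0.0003, -0.0029, 0.1512]
```

View pics/wrist1.png

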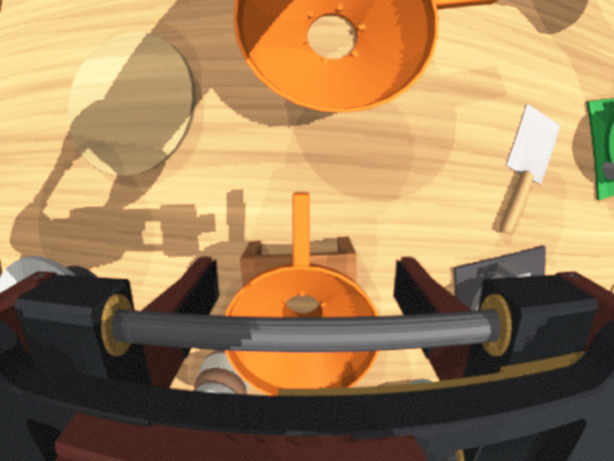

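The wrist picture shows the tab at (251,160–222) with its root at the small funnel's rim, centred between the fingers. Check by ray and bend to numbers.

```bash
cat >> h.py <<'E'
def fish_z(im,uv,z):
    K=im["intrinsics"];T=np.array(im["camera_from_world"])
    x=(np.asarray(uv,float)-[K[0][2],K[1][2]])/K[0][0]; th=np.hypot(*x)
    s=np.sin(th)/max(th,1e-9); d=T[:3,:3].T@np.array([x[0]*s,-x[1]*s,-np.cos(th)]); o=-T[:3,:3].T@T[:3,3]
    return o+d*(z-o[2])/d[2]
E
python3 - <<'E'
from h import *
im=dict(np.load("w1.npz"));hsv=cv2.cvtColor(im["pixels"],cv2.COLOR_RGB2HSV)
m=(hsv[...,0]<18)&(hsv[...,1]>170)&(hsv[...,2]>110)
for v in range(158,228,4):
    u=np.nonzero(m[v,235:270])[0]+235
    if len(u): print(v,u.min(),u.max(),fish_z(im,[u.min()-.5,v],133)[:2].round(1),fish_z(im,[u.max()+.5,v],133)[:2].round(1))
E
```

```text
162 245 256 [ 428.1 -303.8] [ 427.5 -292.4]
166 244 257 [ 432.  -304.6] [ 431.3 -291.2]
170 244 257 [ 435.9 -304.4] [ 435.2 -291. ]
174 244 257 [ 439.9 -304.2] [ 439.1 -290.7]
178 244 257 [ 443.8 -304.1] [ 443.1 -290.5]
182 244 257 [ 447.7 -303.9] [ 447.  -290.3]
186 244 257 [ 451.7 -303.7] [ 451.  -290.1]
190 244 257 [ 455.7 -303.5] [ 455.  -289.9]
194 244 257 [ 459.8 -303.3] [ 459.  -289.6]
198 244 257 [ 463.8 -303.1] [ 463.1 -289.4]
202 244 257 [ 467.9 -303. ] [ 467.2 -289.2]
206 244 257 [ 472.  -302.8] [ 471.3 -288.9]
210 244 258 [ 476.2 -302.6] [ 475.4 -287.7]
214 243 258 [ 480.4 -303.4] [ 479.6 -287.5]
218 243 258 [ 484.7 -303.2] [ 483.8 -287.2]
222 235 269 [ 489.4 -311.1] [ 487.5 -275.9]
226 235 269 [ 493.7 -311. ] [ 491.8 -275.6]
```

```bash
python3 -m inch '[[[0,0,0],[-0.0013,-0.0043,0.05],1],[[0,0,0],[-0.0013,-0.0043,0.1],1],[[0,0,0],[-0.0013,-0.0043,0.135],1],[[0,0,0],[-0.0013,-0.0043,0.151],1],[[0,0,0],[-0.0013,-0.0043,0.151],1],[[0,0,0],[-0.0013,-0.0043,0.151],-1],[[0,0,0],[-0.0013,-0.0043,0.151],-1],[[0,0,0],[-0.0013,-0.0043,0.151],-1],[[0,0,0],[-0.0013,-0.0043,0.151],-1],[[0,0,0],[-0.0013,-0.0043,0.151],-1],[[0,0,0],[-0.0013,-0.0043,0.151],-1],[[0,0,0],[-0.0013,-0.0043,0.151],-1],[[0,0,0],[-0.0013,-0.0043,0.151],-1]]' 55
python3 -c "
from h import *
delta([453,-296.5,216],down(183))"
```

```text
time_s: 4.9
position: [453.1, -297.6, 105.6]
eef_rot: [180.0, -0.0, -176.9]
force: [-0.4, 0.7, 0.2]
opening: 27.5
gripper_force: 0.0
t 4.9 pos [ 453.1 -297.6  105.6] rot [ 180.    -0.  -176.9] q [-36.89, -3.74, 87.98, 0.0, 95.77, -130.01]
turn [0.0001, -0.0001, 0.0013] shift [0.0001, 0.0015, -0.1472]
```

```bash
python3 -m inch '[[[0,0,0],[0,0,0],-1],[[0,0,0],[0,0,0],-1],[[0,0,0],[0,0,0],-1],[[0,0,0],[0,0,0],-1],[[0,0,0],[0,0,-0.01],-1],[[0,0,0],[0,0,-0.03],-1],[[0,0,0],[0,0,-0.055],-1],[[0,0,0],[0,0,-0.08],-1],[[0,0,0],[0,0,-0.105],-1],[[0,0,0],[0,0,-0.13],-1],[[0,0,0],[0,0,-0.145],-1],[[0,0,0],[0,0,-0.15],-1],[[0,0,0],[0,0,-0.15],-1]]' 55
python3 - <<'E'
from h import *
im=r.get_image("side");np.savez("s2.npz",**im);save(im,"side2.png",(180,60,400,220),3)
delta([475,-4-5.5,216],down(183))
E
```

```text
time_s: 6.2
position: [453.4, -297.7, 218.9]
eef_rot: [-180.0, 0.0, -176.9]
force: [-0.6, -0.3, 0.2]
opening: 0.2
gripper_force: 0.0
t 6.25 pos [ 453.1 -297.6  217.9] rot [ 180.    -0.  -176.9] q [-36.89, -3.25, 76.14, -0.0, 107.14, -130.01]
turn [0.0002, -0.0002, 0.0013] shift [-0.0501, 0.3819, 0.0026]
```

View pics/side2.png

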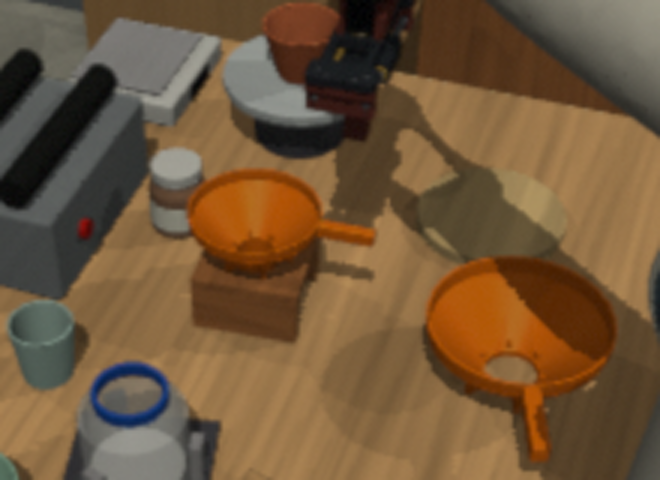

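The side crop shows the shut gripper at (293,103), funnel still in its stand, tab end (304,139): the grasp missed. Check the projections.

Run:
```python
from h import *
im=dict(np.load("s2.npz"));T=im["camera_from_world"];K=im["intrinsics"]
def proj(p):
    c=T[:3,:3]@np.array(p,float)+T[:3,3]; return [round(float(K[0][2]+K[0][0]*c[0]/-c[2]),1),round(float(K[1][2]+K[1][1]*c[1]/c[2]),1)]
for p in [[453.1,-297.6,218],[453,-297,125],[425.5,-298,125],[559,-290,134],[581,-4,126]]: print(p,proj(p))
C=cloud(im)
for uv in [(304,139),(298,138),(293,102),(293,98)]: print(uv,C[uv[1],uv[0]].round(1))
hsv=cv2.cvtColor(im["pixels"],cv2.COLOR_RGB2HSV);m=(hsv[...,0]<16)&(hsv[...,1]>180)&(hsv[...,2]>110)&(C[...,2]>60)&(np.hypot(C[...,0]-558,C[...,1]+290)<170)
t=m&(np.hypot(C[...,0]-558,C[...,1]+290)>82)&(C[...,2]>105);P=C[t];print(len(P),P.mean(0),P.min(0),P.max(0))
w=r.get_image("wrist");save(w,"w3.png",scale=1.2);s=r.get_state();print(s["opening"],s["gripper_force"])
```

```text
[453.1, -297.6, 218] [298.2, 114.1]
[453, -297, 125] [296.8, 137.6]
[425.5, -298, 125] [305.1, 139.3]
[559, -290, 134] [265.1, 129.7]
[581, -4, 126] [223.4, 189.9]
(304, 139) [ 427.7 -292.3  130.1]
(298, 138) [ 446.7 -288.8  131.6]
(293, 102) [ 561.9 -607.5   27.8]
(293, 98) [ 545.9 -550.3   88. ]
91 [ 451.77596623 -293.95542074  128.61961027] [ 426.97242613 -306.59731973  117.03797042] [ 475.7634281  -286.87913497  137.12817324]
0.30513996091117873 0.0
```

View pics/w3.png

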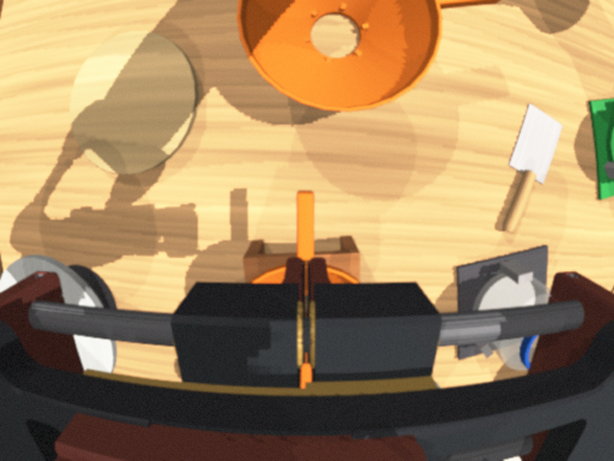

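```bash
python3 - <<'E'
from h import *
im=dict(np.load("s2.npz"));C=cloud(im)
for v in range(84,118,3): print(v,[(u,C[v,u].round().astype(int).tolist()) for u in (290,296,300)])
E
python3 -m inch '[[[0,0,0],[0,0,0],1],[[0,0,0],[0,0,0],1],[[0,0,0],[0,0,0],1],[[0,0,0],[0,0,0],1],[[0,0,0],[0,0,0.05],0.3],[[0,0,0],[0,0,0.1],0.1],[[0,0,0],[0,0,0.135],0.1],[[0,0,0],[0,0,0.154],0.1],[[0,0,0],[0,0,0.154],0.1]]' 55
python3 - <<'E'
from h import *
im=r.get_image("side");np.savez("s3.npz",**im);save(im,"side3.png",(230,90,350,190),6)
print(r.get_state()["opening"])
E
```

```text
84 [(290, [459, -218, 373]), (296, [443, -223, 374]), (300, [433, -225, 375])]
87 [(290, [457, -212, 369]), (296, [439, -210, 373]), (300, [428, -209, 377])]
90 [(290, [456, -211, 359]), (296, [439, -210, 364]), (300, [428, -210, 367])]
93 [(290, [458, -218, 345]), (296, [440, -217, 350]), (300, [430, -219, 351])]
96 [(290, [456, -215, 337]), (296, [440, -218, 340]), (300, [428, -215, 344])]
99 [(290, [555, -542, 87]), (296, [459, -286, 280]), (300, [448, -288, 281])]
102 [(290, [572, -600, 30]), (296, [459, -287, 268]), (300, [446, -286, 272])]
105 [(290, [569, -591, 23]), (296, [459, -290, 256]), (300, [446, -286, 261])]
108 [(290, [568, -592, 9]), (296, [549, -608, 2]), (300, [536, -619, -2])]
111 [(290, [565, -581, 3]), (296, [544, -592, 1]), (300, [528, -596, 2])]
114 [(290, [559, -564, 2]), (296, [538, -574, 0]), (300, [523, -579, 1])]
117 [(290, [553, -545, 3]), (296, [534, -562, -5]), (300, [518, -563, -1])]
time_s: 7.2
position: [452.2, -296.9, 100.4]
eef_rot: [179.9, -0.2, -176.9]
force: [-1.1, 0.7, -0.7]
opening: 48.3
gripper_force: 0.0
48.2849112832174
```

View pics/side3.png

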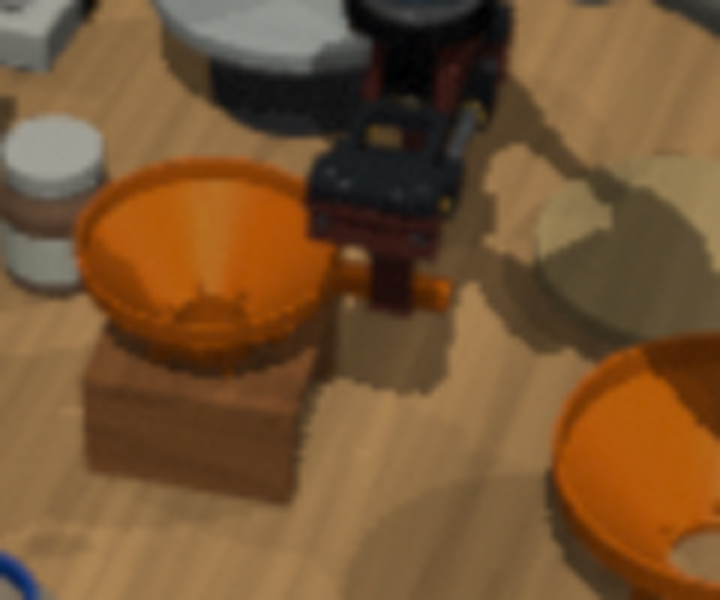

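Run:
```python
from h import *
im=dict(np.load("s3.npz"));C=cloud(im)
for v in range(128,146,1): print(v,[(u,C[v,u].round().astype(int).tolist()) for u in (293,295,297)])
s=r.get_state();print(s["position"],s["time_s"],s["opening"])
```

```text
128 [(293, [443, -213, 230]), (295, [438, -217, 229]), (297, [432, -217, 231])]
129 [(293, [444, -218, 223]), (295, [438, -218, 224]), (297, [432, -218, 226])]
130 [(293, [444, -217, 220]), (295, [437, -213, 225]), (297, [432, -217, 223])]
131 [(293, [444, -218, 215]), (295, [438, -219, 216]), (297, [432, -217, 219])]
132 [(293, [456, -262, 174]), (295, [449, -260, 178]), (297, [432, -218, 215])]
133 [(293, [456, -260, 172]), (295, [449, -258, 175]), (297, [443, -262, 174])]
134 [(293, [455, -257, 171]), (295, [450, -264, 166]), (297, [444, -264, 168])]
135 [(293, [456, -260, 164]), (295, [450, -263, 163]), (297, [443, -261, 167])]
136 [(293, [457, -266, 155]), (295, [450, -266, 157]), (297, [444, -266, 159])]
137 [(293, [456, -263, 154]), (295, [450, -265, 153]), (297, [443, -263, 157])]
138 [(293, [457, -266, 147]), (295, [449, -263, 151]), (297, [442, -260, 156])]
139 [(293, [455, -261, 147]), (295, [450, -265, 146]), (297, [443, -263, 149])]
140 [(293, [456, -263, 141]), (295, [449, -262, 144]), (297, [443, -264, 144])]
141 [(293, [455, -263, 137]), (295, [449, -264, 138]), (297, [442, -263, 141])]
142 [(293, [500, -418, -5]), (295, [492, -416, -1]), (297, [443, -266, 134])]
143 [(293, [497, -410, -2]), (295, [491, -415, -4]), (297, [483, -414, -1])]
144 [(293, [495, -402, 0]), (295, [489, -407, -2]), (297, [482, -409, -2])]
145 [(293, [493, -395, 2]), (295, [487, -401, -2]), (297, [480, -403, -1])]
[ 452.95862931 -297.44357359  102.55876062] 7.25 48.2849112832174
```

Run:
```python
from h import *
im=dict(np.load("w1.npz"));K=im["intrinsics"];T=im["camera_from_world"];Z=im["z_map"]
def pt(u,v):
    x=(np.array([u,v],float)-[K[0][2],K[1][2]])/K[0][0];th=np.hypot(*x);s=np.tan(th)/th;z=Z[v,u]
    return (T[:3,:3].T@(np.array([x[0]*s*z,-x[1]*s*z,-z])-T[:3,3])).round().tolist()
for uv in [(172,218),(175,220),(178,222),(172,225),(335,218),(333,222),(338,226),(251,180),(251,200),(300,150),(200,200),(420,150),(250,100)]: print(uv,pt(*uv))
```

```text
(172, 218) [442.0, -340.0, 261.0]
(175, 220) [444.0, -338.0, 261.0]
(178, 222) [446.0, -337.0, 258.0]
(172, 225) [444.0, -338.0, 269.0]
(335, 218) [438.0, -248.0, 260.0]
(333, 222) [440.0, -250.0, 262.0]
(338, 226) [439.0, -249.0, 269.0]
(251, 180) [445.0, -297.0, 133.0]
(251, 200) [465.0, -296.0, 134.0]
(300, 150) [426.0, -230.0, 0.0]
(200, 200) [507.0, -370.0, -1.0]
(420, 150) [409.0, -36.0, -0.0]
(250, 100) [361.0, -304.0, 1.0]
```

Both cameras' depth agree: the table reads 0, the tab 133, but the fingertips are 35 mm behind the reported TCP. I'll work with TCP 35 mm lower (71 for this grasp).

```bash
python3 -m inch '[[[0,0,0],[0,0,0.02],0.1],[[0,0,0],[0,0,0.042],0.1],[[0,0,0],[0,0,0.042],0.1],[[0,0,0],[0,0,0.042],-1],[[0,0,0],[0,0,0.042],-1],[[0,0,0],[0,0,0.042],-1],[[0,0,0],[0,0,0.042],-1],[[0,0,0],[0,0,0.042],-1],[[0,0,0],[0,0,0.042],-1],[[0,0,0],[0,0,0.042],-1],[[0,0,0],[0,0,0.042],-1],[[0,0,0],[0,0,0.042],-1]]' 55
```

```text
time_s: 8.45
position: [453.2, -297.8, 71.5]
eef_rot: [-180.0, 0.0, -176.9]
force: [-0.7, -0.5, 1.5]
opening: 13.5
gripper_force: 55.0
```

```bash
python3 -m inch '[[[0,0,0],[0,0,-0.01],-1],[[0,0,0],[0,0,-0.03],-1],[[0,0,0],[0,0,-0.06],-1],[[0,0,0],[0,0,-0.09],-1],[[0,0,0],[0,0,-0.12],-1],[[0,0,0],[0,0,-0.14],-1],[[0,0,0],[0,0,-0.15],-1],[[0,0,0],[0,0,-0.15],-1]]' 55
python3 - <<'E'
from h import *
im=r.get_image("side");C=cloud(im)
hsv=cv2.cvtColor(im["pixels"],cv2.COLOR_RGB2HSV)
m=(hsv[...,0]<16)&(hsv[...,1]>180)&(hsv[...,2]>90)&(C[...,2]>190)&(C[...,0]<660)&(C[...,0]>380)&(abs(C[...,1]+290)<110)
P=C[m];print(len(P),P.min(0).round(),P.max(0).round())
# rim ring: top points per angle
a=np.degrees(np.arctan2(P[:,1]+290,P[:,0]-559));rr=np.hypot(P[:,1]+290,P[:,0]-559)
q=P[(rr>68)&(rr<80)&(P[:,2]>225)];A=np.c_[q[:,0]-559,q[:,1]+290,np.ones(len(q))]
print("rim plane slope x,y,z",np.linalg.lstsq(A,q[:,2],rcond=None)[0],len(q))
delta([475,-4-5.5,182],down(183))
E
```

```text
time_s: 9.25
position: [453.5, -297.8, 184.9]
eef_rot: [-179.9, 0.1, -176.9]
force: [0.0, -0.8, -1.2]
opening: 13.6
gripper_force: 55.0
1060 [ 426. -367.  190.] [ 635. -207.  324.]
rim plane slope x,y,z [-1.08406894e-02  3.40469796e-02  2.39150031e+02] 383
t 9.3 pos [ 453.2 -297.6  183.6] rot [ 180.    -0.  -176.9] q [-36.89, -3.77, 80.12, 0.0, 103.65, -130.01]
turn [0.0, -0.0, 0.0013] shift [-0.0499, 0.382, 0.0021]
```

```bash
python3 -m inch '[[[0,0,0],[-0.001,0.01,0],-1],[[0,0,0],[-0.004,0.03,0],-1],[[0,0,0],[-0.008,0.06,0],-1],[[0,0,0],[-0.013,0.1,0],-1],[[0,0,0],[-0.018,0.14,0],-1],[[0,0,0],[-0.024,0.18,0],-1],[[0,0,0],[-0.029,0.22,0],-1],[[0,0,0],[-0.034,0.26,0],-1],[[0,0,0],[-0.039,0.3,0],-1],[[0,0,0],[-0.044,0.335,0],-1],[[0,0,0],[-0.048,0.36,0],-1],[[0,0,0],[-0.0498,0.375,0],-1],[[0,0,0],[-0.0498,0.38,0],-1],[[0,0,0],[-0.0498,0.38,0],-1],[[0,0,0],[-0.0498,0.38,0],-1]]' 55
python3 - <<'E'
from h import *
from scipy.optimize import least_squares
for n in ["top","side"]:
    im=r.get_image(n);np.savez(n+"4.npz",**im);C=cloud(im);hsv=cv2.cvtColor(im["pixels"],cv2.COLOR_RGB2HSV)
    m=((hsv[...,0]<16)&(hsv[...,1]>180)&(hsv[...,2]>90)&(C[...,2]>150)&(C[...,0]<690)&(C[...,0]>380)&(abs(C[...,1])<120)).astype(np.uint8)
    c=max(cv2.findContours(m,0,1)[0],key=cv2.contourArea)[:,0];P=pl(im,c,246)
    s=least_squares(lambda q:np.hypot(*(P-q[:2]).T)-q[2],[580,-5,74],loss="soft_l1",f_scale=1.5).x;print(n,"funnel",s.round(1))
    save(im,n+"4.png",(190,110,330,250),4)
delta([475,-10,182],down(183))
E
cd pics; python3 -c "
import cv2,numpy as np
cv2.imwrite('both4.png',cv2.resize(np.hstack([cv2.imread('top4.png'),cv2.imread('side4.png')]),(800,400)))"
```

```text
time_s: 10.8
position: [474.8, -11.5, 183.6]
eef_rot: [-180.0, -0.0, -176.9]
force: [-0.2, 0.7, -0.2]
opening: 13.4
gripper_force: 55.0
top funnel [579.5  -5.1  70.3]
side funnel [581.3   1.4  75. ]
t 10.9 pos [474.9 -11.7 183.6] rot [-180.    -0.  -176.9] q [-5.51, -14.13, 89.41, -0.01, 104.72, -98.56]
turn [-0.0001, -0.0001, 0.0006] shift [-0.0003, 0.0023, 0.0021]
```

View pics/both4.png

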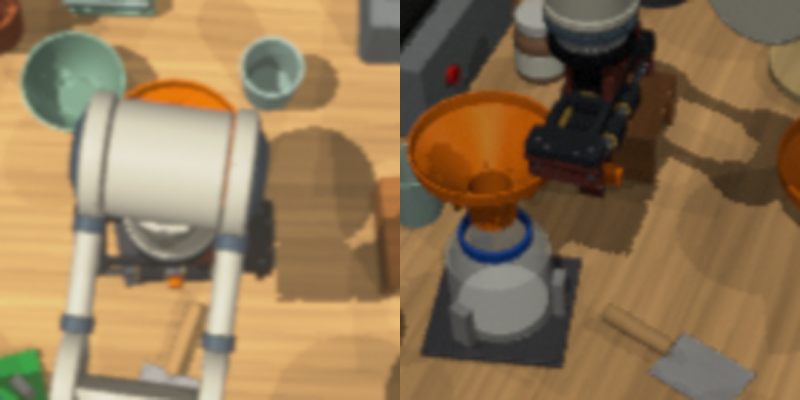

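Side view: funnel held level over the jar, spout just above the blue mouth, centred to about 2 mm. Lower it.

```bash
python3 -m inch '[[[0,0,0],[0,-0.0023,0.01],-1],[[0,0,0],[0,-0.0023,0.025],-1],[[0,0,0],[0,-0.0023,0.04],-1],[[0,0,0],[0,-0.0023,0.055],-1],[[0,0,0],[0,-0.0023,0.065],-1],[[0,0,0],[0,-0.0023,0.07],-1],[[0,0,0],[0,-0.0023,0.073],-1],[[0,0,0],[0,-0.0023,0.075],-1],[[0,0,0],[0,-0.0023,0.075],-1]]' 55
python3 - <<'E'
from h import *
im=r.get_image("side");np.savez("s5.npz",**im);C=cloud(im)
P=C[(C[...,2]>150)&(abs(C[...,0]-580)<80)&(abs(C[...,1])<80)&(cv2.cvtColor(im["pixels"],cv2.COLOR_RGB2HSV)[...,1]>180)]
print(np.percentile(P[:,2],[90,97,99]).round(1)); print(r.get_state()["force"],r.get_state()["torque"])
E
```

```text
time_s: 11.8
position: [475.3, -12.7, 127.9]
eef_rot: [-180.0, 0.1, -176.9]
force: [-0.9, 0.8, -0.5]
opening: 13.8
gripper_force: 55.0
[189.  191.4 252.1]
[-0.37778638  0.05255948 -1.03182273] [0.06576307 0.10296284 0.01531711]
```

```bash
python3 -m inch '[[[0,0,0],[0,0,0.001],-1],[[0,0,0],[0,0,0.0015],-1],[[0,0,0],[0,0,0.002],-1],[[0,0,0],[0,0,0.002],-1]]' 55
python3 -m inch '[[[0,0,0],[0,0,0],-0.4],[[0,0,0],[0,0,0],-0.1],[[0,0,0],[0,0,0],0],[[0,0,0],[0,0,0],0],[[0,0,0],[0,0,0],0],[[0,0,0],[0,0,0],0],[[0,0,0],[0,0,-0.03],0],[[0,0,0],[0,0,-0.08],0],[[0,0,0],[0,0,-0.13],0],[[0,0,0],[0,0,-0.17],0]]'
python3 - <<'E'
from h import *
from scipy.optimize import least_squares
im=r.get_image("side");np.savez("s6.npz",**im);C=cloud(im);hsv=cv2.cvtColor(im["pixels"],cv2.COLOR_RGB2HSV)
m=((hsv[...,0]<16)&(hsv[...,1]>180)&(hsv[...,2]>90)&(C[...,2]>130)&(C[...,2]<205)&(C[...,0]<690)&(C[...,0]>380)&(abs(C[...,1])<120))
c=max(cv2.findContours(m.astype(np.uint8),0,1)[0],key=cv2.contourArea)[:,0];P=pl(im,c,190)
s=least_squares(lambda q:np.hypot(*(P-q[:2]).T)-q[2],[580,-5,74],loss="soft_l1",f_scale=1.5).x;print("funnel",s.round(1))
q=C[m];rr=np.hypot(q[:,0]-s[0],q[:,1]-s[1]);k=(rr>66)&(rr<78)&(q[:,2]>176);A=np.c_[q[k,0]-s[0],q[k,1]-s[1],np.ones(k.sum())]
print(np.linalg.lstsq(A,q[k,2],rcond=None)[0].round(3),k.sum())
save(im,"side6.png",(190,110,330,250),4)
delta([523,365,150],down(155))
E
```

```text
time_s: 12.25
position: [475.1, -12.7, 127.1]
eef_rot: [-180.0, 0.1, -176.9]
force: [-3.3, 0.9, 5.2]
opening: 13.8
gripper_force: 55.0
time_s: 13.25
position: [475.1, -12.7, 255.7]
eef_rot: [-180.0, 0.1, -176.9]
force: [0.1, 0.7, 0.6]
opening: 44.0
gripper_force: 0.0
funnel [575.4  -2.3  77.8]
[-1.30000e-02  1.30000e-02  1.84796e+02] 314
t 13.3 pos [476.2 -12.8 260.9] rot [-179.9    0.5 -176.9] q [-5.64, -12.65, 80.25, -0.0, 111.88, -98.76]
turn [0.0005, 0.0057, 0.3124] shift [-0.0884, 0.4999, 0.1479]
```

View pics/side6.png

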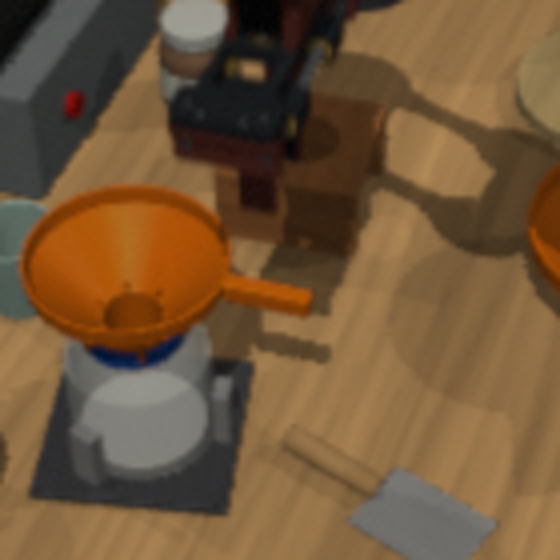

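Picture: funnel sits level in the blue mouth, tab free, gripper clear above. Now to the bowl's handle.

```bash
python3 -m inch '[[[0,0,0.05],[-0.005,0.03,0],0.3],[[0,0,0.316],[-0.02,0.09,0],0.3],[[0,0,0.316],[-0.03,0.15,0],0.3],[[0,0,0.316],[-0.04,0.21,0],0.3],[[0,0,0.316],[-0.05,0.27,0.03],0.3],[[0,0,0.316],[-0.06,0.33,0.06],0.3],[[0,0,0.316],[-0.07,0.39,0.1],0.3],[[0,0,0.316],[-0.08,0.44,0.14],0.3],[[0,0,0.316],[-0.0917,0.48,0.17],0.3],[[0,0,0.316],[-0.0917,0.499,0.188],0.3],[[0,0,0.316],[-0.0917,0.499,0.188],0.3],[[0,0,0.316],[-0.0917,0.499,0.188],0.3]]'
python3 - <<'E'
from h import *
im=r.get_image("wrist");np.savez("w7.npz",**im);K=im["intrinsics"];T=im["camera_from_world"];Z=im["z_map"]
v,u=np.mgrid[:384,:512];x=(u-K[0][2])/K[0][0];y=(v-K[1][2])/K[0][0];th=np.hypot(x,y)+1e-9;s=np.tan(th)/th
P=(np.stack([x*s*Z,-y*s*Z,-Z],-1)-T[:3,3])@T[:3,:3]
hsv=cv2.cvtColor(im["pixels"],cv2.COLOR_RGB2HSV)
m=(Z>0)&(abs(P[...,2]-46)<6)&(np.hypot(P[...,0]-525,P[...,1]-364)<60)
m&=(hsv[...,0]<20)|(hsv[...,0]>170)
m=cv2.morphologyEx(m.astype(np.uint8),cv2.MORPH_OPEN,np.ones((3,3)))
n,l,st,_=cv2.connectedComponentsWithStats(m);k=1+st[1:,4].argmax();q=P[l==k]
print(st[k],q.min(0).round(1),q.max(0).round(1))
print(cv2.minAreaRect(q[:,:2].astype(np.float32)),q.mean(0).round(1))
print([d for d in r.tip_of("bowl_grip","wrist")][:2],fish_z(im,r.tip_of("bowl_grip","wrist")[0]["location"],47).round(1) )
save(im,"w7.png",scale=1.2)
delta([525.5,364.4,-16],down(154.7))
E
```

```text
time_s: 14.5
position: [523.5, 364.0, 113.2]
eef_rot: [-180.0, 0.0, 154.7]
force: [0.4, -0.5, 0.4]
opening: 56.8
gripper_force: 0.0
[ 247  150   18   93 1602] [487.  337.6  42.7] [572.4 388.3  49.7]
((529.58349609375, 363.11065673828125), (15.65231990814209, 88.40596771240234), 65.15298461914062) [527.7 364.2  47.1]
[{'location': [256.7, 191.0], 'confidence': 0.74}] [523.8 366.9  47. ]
t 14.65 pos [524.5 363.8 115.2] rot [1.798e+02 1.000e-01 1.546e+02] q [31.7, 10.77, 71.91, -0.02, 97.09, -32.88]
turn [0.0019, 0.0015, -0.0013] shift [-0.0004, 0.0008, 0.1749]
```

```bash
python3 -m inch '[[[0,0,0],[-0.01,0.002,0.05],0.3],[[0,0,0],[-0.01,0.002,0.1],0.3],[[0,0,0],[-0.01,0.002,0.145],0.3],[[0,0,0],[-0.01,0.002,0.165],0.3],[[0,0,0],[-0.01,0.002,0.173],0.3],[[0,0,0],[-0.01,0.002,0.173],0.3],[[0,0,0],[-0.01,0.002,0.173],-1],[[0,0,0],[-0.01,0.002,0.173],-1],[[0,0,0],[-0.01,0.002,0.173],-1],[[0,0,0],[-0.01,0.002,0.173],-1],[[0,0,0],[-0.01,0.002,0.173],-1],[[0,0,0],[-0.01,0.002,0.173],-1],[[0,0,0],[-0.01,0.002,0.173],-1],[[0,0,0],[-0.01,0.002,0.173],-1],[[0,0,0],[-0.01,0.002,0.173],-1],[[0,0,0],[-0.01,0.002,0.173],-1]]' 60
python3 - <<'E'
from h import *
from scipy.optimize import least_squares
D=np.array([[5.22,70.51,600,188.9],[-3.76,76.48,538.6,219.4],[-3.74,87.98,542.2,105.6],[-12.65,80.25,476.4,260.9],[-14.13,89.41,475,183.6],[10.77,71.91,638.3,115.2]])
a=np.radians(D[:,0]);b=np.radians(D[:,0]+D[:,1])
f=lambda p:np.r_[p[0]*np.sin(a)+p[1]*np.sin(b)+p[2]*np.cos(b)+p[3]-D[:,2],p[0]*np.cos(a)+p[1]*np.cos(b)-p[2]*np.sin(b)+p[4]-D[:,3]]
s=least_squares(f,[400,400,0,0,100]);print(s.x.round(1),np.abs(s.fun).max())
print(r.get_state()["joint_pos"].round(2))
E
```

```text
time_s: 16.25
position: [530.7, 362.8, -17.2]
eef_rot: [-180.0, -0.0, 154.7]
force: [-0.8, -1.4, 2.7]
opening: 15.7
gripper_force: 60.0
[ 373.   556.4  103.8    2.3 -219.1] 1.799856015741284
[ 31.33  14.9   80.75   0.    84.35 -33.35]
```

Handle gripped at 60 N. Lift gently.

```bash
python3 -m inch '[[[0,0,0],[0,0,-0.005],-1],[[0,0,0],[0,0,-0.015],-1],[[0,0,0],[0,0,-0.03],-1],[[0,0,0],[0,0,-0.05],-1],[[0,0,0],[0,0,-0.075],-1],[[0,0,0],[0,0,-0.1],-1],[[0,0,0],[0,0,-0.13],-1],[[0,0,0],[0,0,-0.16],-1],[[0,0,0],[0,0,-0.19],-1],[[0,0,0],[0,0,-0.22],-1],[[0,0,0],[0,0,-0.25],-1],[[0,0,0],[0,0,-0.28],-1],[[0,0,0],[0,0,-0.305],-1],[[0,0,0],[0,0,-0.325],-1],[[0,0,0],[0,0,-0.336],-1],[[0,0,0],[0,0,-0.34],-1],[[0,0,0],[0,0,-0.34],-1]]' 60
python3 - <<'E'
from h import *
im=r.get_image("side");C=cloud(im);np.savez("s8.npz",**im);hsv=cv2.cvtColor(im["pixels"],cv2.COLOR_RGB2HSV)
H,S,V=[hsv[...,i].astype(int) for i in range(3)]
n=np.hypot(C[...,0]-627,C[...,1]-318)<80
g=n&(H>50)&(H<100)&(S>25)&(C[...,2]>240);P=C[g];print("bowl",len(P),P.min(0).round(),P.max(0).round())
rr=np.hypot(P[:,0]-P[:,0].mean(),P[:,1]-P[:,1].mean())
c=max(cv2.findContours(g.astype(np.uint8),0,1)[0],key=cv2.contourArea)[:,0];h=cv2.convexHull(c)[:,0]
Q=C[h[:,1],h[:,0]];Q=Q[Q[:,2]>285];A=np.c_[Q[:,0]-627,Q[:,1]-318,np.ones(len(Q))];print("rim plane",np.linalg.lstsq(A,Q[:,2],rcond=None)[0].round(3),len(Q))
w=n&(S<40)&(V>150)&(C[...,2]>240);print("white",w.sum(),C[w].mean(0).round())
save(im,"s8.png")
delta([486,41,235],down(154.7))
E
```

```text
time_s: 17.95
position: [530.8, 362.9, 238.1]
eef_rot: [180.0, 0.0, 154.7]
force: [-0.1, 0.2, -3.8]
opening: 15.8
gripper_force: 60.0
bowl 643 [592. 280. 260.] [691. 372. 305.]
rim plane [2.10000e-02 1.70000e-02 3.01201e+02] 12
white 151 [573. 327. 599.]
t 18.0 pos [530.6 362.8 237.1] rot [-180.    -0.   154.7] q [31.33, 13.07, 56.92, 0.0, 110.06, -33.35]
turn [-0.0004, -0.0003, -0.0002] shift [-0.1297, -0.4133, 0.0031]
```

```bash
python3 -m inch '[[[0.03,0,0],[-0.002,-0.008,0],-1],[[0.06,0,0],[-0.008,-0.025,0],-1],[[0.08,0,0],[-0.016,-0.05,0],-1],[[0.08,0,0],[-0.026,-0.08,0],-1],[[0.06,0,0],[-0.035,-0.11,0],-1],[[0.06,0,0],[-0.045,-0.14,0],-1],[[0.06,0,0],[-0.055,-0.17,0],-1],[[0.06,0,0],[-0.063,-0.195,0],-1],[[0.06,0,0],[-0.068,-0.21,0],-1],[[0.06,0,0],[-0.07,-0.217,0],-1],[[0.06,0,0],[-0.07,-0.217,0],-1]]' 60
python3 - <<'E'
from h import *
delta([516.6,109.3,237],down(154.7));delta([452.6,-26.3,237],down(154.7));s=r.get_state();print(s["opening"])
# check which way FK: fit L by j4?
E
```

```text
time_s: 19.1
position: [508.5, 192.8, 237.6]
eef_rot: [-174.6, -0.0, 154.6]
force: [0.6, 0.1, -3.4]
opening: 15.7
gripper_force: 60.0
t 19.1 pos [508.5 192.8 237.6] rot [-174.6   -0.   154.6] q [19.85, 1.48, 69.62, -4.12, 112.69, -46.24]
turn [-0.06, -0.0001, -0.0007] shift [-0.0574, -0.0955, 0.0098]
t 19.1 pos [508.5 192.8 237.6] rot [-174.6   -0.   154.6] q [19.85, 1.48, 69.62, -4.12, 112.69, -46.24]
turn [-0.06, -0.0001, -0.0007] shift [-0.0578, -0.2945, 0.0286]
15.66844660624114
```

```bash
python3 -m inch '[[[0.05,0,0],[-0.002,-0.003,0],-1],[[0.03,0,0],[-0.01,-0.012,0.002],-1],[[0,0,0],[-0.02,-0.027,0.004],-1],[[-0.03,0,0],[-0.032,-0.045,0.007],-1],[[-0.06,0,0],[-0.044,-0.062,0.01],-1],[[-0.06,0,0],[-0.052,-0.074,0.01],-1],[[-0.06,0,0],[-0.0574,-0.078,0.01],-1],[[-0.06,0,0],[-0.0574,-0.078,0.01],-1]]' 60
cat >> h.py <<'E'
J=np.array([581,-4.]); hd=np.array([-.904,.427]); sv=np.array([-.427,-.904]); OFF=54
def plan(ths,lips,zh=291,hdist=106.6):
    s=r.get_state();A=R.from_euler("xyz",s["eef_rot"],degrees=True)
    for th,lt in zip(ths,lips):
        t=np.radians(th); p=lt-(64*np.cos(t)+10*np.sin(t))
        G=np.r_[J+hd*hdist+sv*p,zh]; B=down(154.7)*R.from_rotvec([-t,0,0])
        pos=G+B.apply([0,0,OFF]); d=A.inv().apply(pos-s["position"])/750; q=(A.inv()*B).as_rotvec(degrees=True)/90
        print(th,"turn",q.round(3).tolist(),"shift",d.round(4).tolist(),"tcp",pos.round())
    print(s["time_s"],s["position"],s["eef_rot"].round(1),s["joint_pos"].round(1))
E
python3 -c "
from h import *
plan([0,10,20,30],[-30]*4)"
```

```text
time_s: 19.9
position: [522.6, 121.5, 235.7]
eef_rot: [-180.0, 0.0, 154.7]
force: [-0.7, 0.1, -2.9]
opening: 15.9
gripper_force: 60.0
0 turn [-0.0, 0.0, -0.001] shift [0.0002, 0.0072, -0.0017] tcp [525. 126. 237.]
10 turn [-0.111, 0.0, -0.001] shift [0.0002, 0.0208, -0.0028] tcp [529. 136. 238.]
20 turn [-0.222, 0.0, -0.001] shift [0.0003, 0.0313, -0.006] tcp [532. 143. 240.]
30 turn [-0.333, 0.0, -0.001] shift [0.0003, 0.0385, -0.0113] tcp [535. 148. 244.]
19.9 [522.60895161 121.51298501 235.73018278] [-180.     0.   154.7] [  9.5  -3.7  74.8  -0.  109.  -55.2]
```

```bash
python3 -m inch '[[[-0.01,0,0],[0,0.008,-0.0017],-1],[[-0.03,0,0],[0,0.011,-0.002],-1],[[-0.06,0,0],[0,0.014,-0.002],-1],[[-0.1,0,0],[0,0.0195,-0.0025],-1],[[-0.14,0,0],[0,0.024,-0.0035],-1],[[-0.18,0,0],[0,0.028,-0.005],-1],[[-0.22,0,0],[0,0.031,-0.006],-1],[[-0.25,0,0],[0,0.033,-0.007],-1],[[-0.27,0,0],[0,0.035,-0.0085],-1],[[-0.277,0,0],[0,0.035,-0.0085],-1],[[-0.277,0,0],[0,0.035,-0.0085],-1]]' 60
cat > chk.py <<'E'
from h import *
import sys
th=np.radians(float(sys.argv[1]));s=r.get_state();A=R.from_euler("xyz",s["eef_rot"],degrees=True);z=A.apply([0,0,1])
im=r.get_image("side");np.savez("s9.npz",**im);C=cloud(im);hsv=cv2.cvtColor(im["pixels"],cv2.COLOR_RGB2HSV);H,S,V=[hsv[...,i].astype(int) for i in range(3)]
bx=s["position"]-54*z-106.6*np.r_[hd,0]  # handle-axis point on bowl axis
print("expected rim centre (tool bias)",(bx-10*z).round(1)," (world bias)",(s["position"]+[0,0,35]-18.7*z-106.6*np.r_[hd,0]-10*z).round(1))
g=(np.linalg.norm(C-bx,axis=-1)<95)&(H>50)&(H<100)&(S>25)&(C[...,2]>190)
c=max(cv2.findContours(g.astype(np.uint8),0,1)[0],key=cv2.contourArea)[:,0];m=np.zeros(g.shape,np.uint8);cv2.drawContours(m,[c],-1,1,-1)
P=C[(m>0)&g];
def res(q):
    d=P-q[:3];ax=-z;h=d@ax;rad=np.linalg.norm(d-np.outer(h,ax),axis=1)
    return np.minimum(abs(rad-(64+h*np.tan(np.radians(31)))),abs(rad-(60+h*np.tan(np.radians(31)))))
from scipy.optimize import least_squares
f=least_squares(res,bx-10*z,loss="soft_l1",f_scale=2);print("fit rim centre",f.x.round(1),"cost/n",round(f.cost/len(P),2),len(P))
w=(np.linalg.norm(C-bx,axis=-1)<80)&(S<60)&(V>140)&(C[...,2]>200);print("white px",w.sum(),C[w].mean(0).round() if w.any() else "")
print(s["joint_pos"].round(1),s["opening"])
E
python3 chk.py 25
```

```text
time_s: 21.0
position: [533.4, 145.2, 241.9]
eef_rot: [155.1, -0.0, 154.7]
force: [0.1, 0.4, -3.1]
opening: 15.5
gripper_force: 60.0
expected rim centre (tool bias) [618.2  75.4 300. ]  (world bias) [624.6  88.8 303. ]
fit rim centre [618.3  75.3 302.2] cost/n 0.69 643
white px 84 [631.  75. 276.]
[ -4.3 -15.4  88.2  23.3  97.1 -63.9] 15.469458151710562
```

Fit confirms the offset is in the tool frame, bowl where planned. Continue.

```bash
python3 -c "
from h import *
plan([25,30,35,40,45,48,51,54,57,60,63,66],[-30]*12)"
```

```text
25 turn [-0.001, 0.0, -0.0] shift [-0.0003, 0.0003, 0.0001] tcp [534. 146. 242.]
30 turn [-0.057, 0.0, -0.0] shift [-0.0003, 0.0044, -0.0012] tcp [535. 148. 244.]
35 turn [-0.112, 0.0, -0.0] shift [-0.0003, 0.0079, -0.0033] tcp [536. 149. 247.]
40 turn [-0.168, 0.0, -0.0] shift [-0.0003, 0.0107, -0.0062] tcp [536. 150. 250.]
45 turn [-0.223, 0.0, -0.0] shift [-0.0003, 0.0129, -0.0098] tcp [536. 150. 253.]
48 turn [-0.257, 0.0, -0.0] shift [-0.0003, 0.0139, -0.0124] tcp [536. 150. 255.]
51 turn [-0.29, 0.0, -0.0] shift [-0.0003, 0.0147, -0.0152] tcp [536. 150. 257.]
54 turn [-0.323, 0.0, -0.0] shift [-0.0003, 0.0152, -0.0182] tcp [536. 149. 259.]
57 turn [-0.357, 0.0, -0.0] shift [-0.0003, 0.0155, -0.0215] tcp [535. 149. 262.]
60 turn [-0.39, 0.0, -0.0] shift [-0.0003, 0.0155, -0.0251] tcp [535. 148. 264.]
63 turn [-0.423, 0.0, -0.0] shift [-0.0003, 0.0153, -0.0288] tcp [534. 146. 266.]
66 turn [-0.457, 0.0, -0.0] shift [-0.0003, 0.0148, -0.0328] tcp [534. 145. 269.]
21.05 [533.44780999 145.42069032 242.04942234] [155.1  -0.  154.7] [ -4.3 -15.4  88.1  23.3  97.1 -63.9]
```

```bash
python3 -m inch '[[[-0.03,0,0],[0,0.002,-0.0005],-1],[[-0.07,0,0],[0,0.005,-0.0017],-1],[[-0.112,0,0],[0,0.0079,-0.0033],-1],[[-0.168,0,0],[0,0.0107,-0.0062],-1],[[-0.2,0,0],[0,0.012,-0.008],-1],[[-0.223,0,0],[0,0.0129,-0.0098],-1],[[-0.24,0,0],[0,0.0134,-0.011],-1],[[-0.257,0,0],[0,0.0139,-0.0124],-1],[[-0.268,0,0],[0,0.0142,-0.0133],-1],[[-0.279,0,0],[0,0.0145,-0.0142],-1],[[-0.29,0,0],[0,0.0147,-0.0152],-1],[[-0.301,0,0],[0,0.0149,-0.0162],-1],[[-0.312,0,0],[0,0.0151,-0.0172],-1],[[-0.323,0,0],[0,0.0152,-0.0182],-1],[[-0.334,0,0],[0,0.0153,-0.0193],-1],[[-0.345,0,0],[0,0.0154,-0.0204],-1],[[-0.357,0,0],[0,0.0155,-0.0215],-1],[[-0.368,0,0],[0,0.0155,-0.0227],-1],[[-0.379,0,0],[0,0.0155,-0.0239],-1],[[-0.39,0,0],[0,0.0155,-0.0251],-1]]' 60
python3 chk.py 60; python3 -c "
from h import *
plan([60,63,66,69,72,75,78,81,83],[-30]*9)"
```

```text
time_s: 23.05
position: [534.7, 147.6, 264.1]
eef_rot: [119.9, 0.0, 154.7]
force: [0.7, -0.5, -3.4]
opening: 15.6
gripper_force: 60.0
expected rim centre (tool bias) [607.3  51.9 296. ]  (world bias) [620.4  79.6 313.4]
fit rim centre [607.1  53.6 293.7] cost/n 0.59 647
white px 0 
[-25.9 -22.9 107.7  60.2  93.1 -85.7] 15.575658996788496
60 turn [0.002, 0.0, -0.001] shift [-0.0002, 0.0007, -0.0] tcp [535. 148. 264.]
63 turn [-0.032, 0.0, -0.001] shift [-0.0002, 0.0027, -0.0032] tcp [534. 146. 266.]
66 turn [-0.065, 0.0, -0.001] shift [-0.0002, 0.0046, -0.0067] tcp [534. 145. 269.]
69 turn [-0.098, 0.0, -0.001] shift [-0.0002, 0.0064, -0.0106] tcp [533. 143. 272.]
72 turn [-0.132, 0.0, -0.001] shift [-0.0002, 0.0081, -0.0147] tcp [532. 142. 274.]
75 turn [-0.165, 0.0, -0.001] shift [-0.0002, 0.0097, -0.0191] tcp [531. 140. 277.]
78 turn [-0.198, 0.0, -0.001] shift [-0.0002, 0.0113, -0.0238] tcp [530. 137. 280.]
81 turn [-0.232, 0.0, -0.001] shift [-0.0002, 0.0127, -0.0288] tcp [529. 135. 283.]
83 turn [-0.254, 0.0, -0.001] shift [-0.0002, 0.0136, -0.0322] tcp [528. 133. 284.]
23.1 [534.56357156 147.5189584  263.55114042] [ 1.199e+02 -1.000e-01  1.547e+02] [-25.9 -22.9 107.7  60.3  93.1 -85.7]
```

```bash
python3 -m inch '[[[-0.01,0,0],[0,0.001,-0.001],-1],[[-0.021,0,0],[0,0.0019,-0.0021],-1],[[-0.032,0,0],[0,0.0027,-0.0032],-1],[[-0.043,0,0],[0,0.0033,-0.0044],-1],[[-0.054,0,0],[0,0.004,-0.0055],-1],[[-0.065,0,0],[0,0.0046,-0.0067],-1],[[-0.076,0,0],[0,0.0052,-0.008],-1],[[-0.087,0,0],[0,0.0058,-0.0093],-1],[[-0.098,0,0],[0,0.0064,-0.0106],-1],[[-0.11,0,0],[0,0.007,-0.012],-1],[[-0.121,0,0],[0,0.0076,-0.0133],-1],[[-0.132,0,0],[0,0.0081,-0.0147],-1],[[-0.143,0,0],[0,0.0086,-0.0162],-1],[[-0.154,0,0],[0,0.0092,-0.0176],-1],[[-0.165,0,0],[0,0.0097,-0.0191],-1],[[-0.182,0,0],[0,0.0105,-0.0214],-1],[[-0.198,0,0],[0,0.0113,-0.0238],-1],[[-0.215,0,0],[0,0.012,-0.0263],-1],[[-0.232,0,0],[0,0.0127,-0.0288],-1],[[-0.254,0,0],[0,0.0136,-0.0322],-1]]' 60
python3 -m inch '[[[0,0,0],[0,0,0],-1],[[0,0,0],[0,0,0],-1],[[0,0,0],[0,0,0],-1],[[0,0,0],[0,0,0],-1],[[0,0,0],[0,0,0],-1],[[0,0,0],[0,0,0],-1]]'
python3 chk.py 83
python3 - <<'E'
from h import *
a=dict(np.load("s9.npz"));t=r.get_image("top");np.savez("t10.npz",**t)
A=cv2.resize(a["pixels"][120:290,160:330],(400,400),interpolation=2);B=cv2.resize(t["pixels"][110:280,170:340],(400,400),interpolation=2)
cv2.imwrite("pics/pour.png",np.hstack([A,B])[:,:,::-1])
for n in ["side","top"]:
    print(n,[(np.round(d["location"]).tolist(),round(d["confidence"],2)) for d in r.recognise("ball0",n)])
E
```

```text
time_s: 25.1
position: [527.9, 133.2, 285.3]
eef_rot: [97.0, 0.0, 154.7]
force: [-0.2, 0.8, -3.1]
opening: 15.5
gripper_force: 60.0
time_s: 25.7
position: [527.9, 133.5, 285.2]
eef_rot: [97.1, 0.0, 154.7]
force: [0.7, 0.3, -1.8]
opening: 15.9
gripper_force: 60.0
expected rim centre (tool bias) [597.1  30.5 293.1]  (world bias) [612.1  62.2 323.7]
fit rim centre [591.5  26.  298.6] cost/n 3.21 1001
white px 211 [588.  63. 336.]
[-34.5 -18.5 116.9  81.5  98.  -99.6] 15.871330434077326
side []
top [([166.0, 139.0], 0.16)]
```

View pics/pour.png

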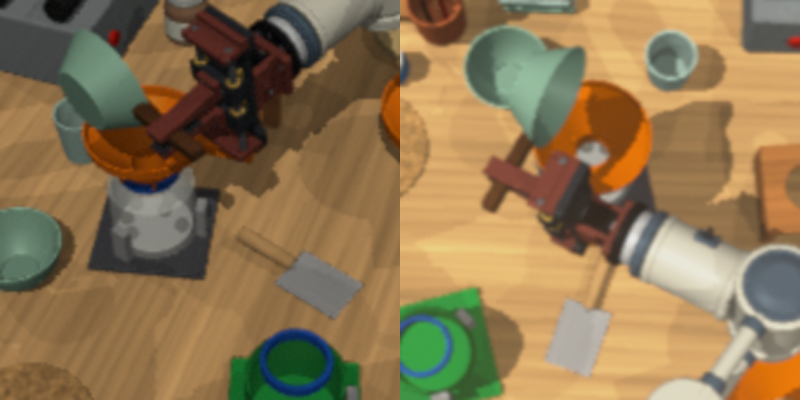

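Left: the bowl tipped over the funnel, balls inside the jar; right: something pale in the throat (595,152 of the montage). Check the throat's depth.

Run:
```python
from h import *
for n,f in [("top","t10.npz"),("side","s9.npz")]:
    im=dict(np.load(f));C=cloud(im);hsv=cv2.cvtColor(im["pixels"],cv2.COLOR_RGB2HSV).astype(int)
    T=im["camera_from_world"];K=im["intrinsics"]
    c=T[:3,:3]@np.array([581,-4,126.])+T[:3,3];u=int(K[0][2]+K[0][0]*c[0]/-c[2]);v=int(K[1][2]+K[1][1]*c[1]/c[2]);print(n,u,v)
    if n=="top":
        for vv in range(v-6,v+10): print(vv,[(int(C[vv,uu,2]),hsv[vv,uu,1],hsv[vv,uu,2]) for uu in range(u-7,u+8,2)])
    else:
        print(np.round(C[v+8:v+36:4,u-20:u+24:6,2]).astype(int))
        print(im["pixels"][v+8:v+36:3,u-20:u+24:4].mean(-1).astype(int))
w=r.get_image("wrist");np.savez("w10.npz",**w)
print([(np.round(d["location"]).tolist(),round(d["confidence"],2)) for d in r.recognise("ball0","wrist")],r.get_state()["force"])
```

```text
top 250 173
167 [(140, np.int64(240), np.int64(174)), (139, np.int64(240), np.int64(174)), (132, np.int64(239), np.int64(163)), (131, np.int64(226), np.int64(134)), (122, np.int64(220), np.int64(123)), (126, np.int64(222), np.int64(122)), (136, np.int64(216), np.int64(123)), (131, np.int64(219), np.int64(126))]
168 [(136, np.int64(241), np.int64(183)), (133, np.int64(240), np.int64(166)), (132, np.int64(219), np.int64(129)), (122, np.int64(209), np.int64(106)), (111, np.int64(197), np.int64(110)), (117, np.int64(212), np.int64(124)), (120, np.int64(224), np.int64(130)), (132, np.int64(218), np.int64(123))]
169 [(140, np.int64(241), np.int64(178)), (138, np.int64(229), np.int64(145)), (115, np.int64(207), np.int64(107)), (110, np.int64(179), np.int64(104)), (103, np.int64(153), np.int64(110)), (103, np.int64(162), np.int64(124)), (107, np.int64(209), np.int64(139)), (130, np.int64(217), np.int64(122))]
170 [(140, np.int64(239), np.int64(162)), (130, np.int64(219), np.int64(129)), (109, np.int64(166), np.int64(103)), (96, np.int64(105), np.int64(109)), (94, np.int64(85), np.int64(120))
[... 3754 characters left out ...]
0   80   96   93   98   92   76   58]
 [   7   58   75   82   83   74   57   39]
 [   6   62   62   65   65   58   42   18]
 [   6   45   51   47   46   38   24    8]]
[[119 101  65  34  43  44  40  32 108 106  79]
 [107 102 106  62  40  42  37  90 113 102  44]
 [112 103 106 115 119 127 140 134 116 103  45]
 [111  77 103 130 135 152 147 132 145  90  87]
 [ 88  71  89 138 146 151 138 128 131 123  92]
 [ 69  60  92 100 133 135 131 125 124 118  76]
 [ 49  58 124 119 132 133 132 131  98  95  74]
 [ 47  72 109  95 124 132 131 132 123 121  73]
 [ 48  59  81  76 132 133 132 131 130  83  51]
 [ 50  55  77  77 132 133 130 130  92  62  52]]
[([88.0, 294.0], 0.17)] [ 0.68909295  0.43686811 -2.37433748]
```

Throat is open (floor 14, ball tops ~33 seen through it). Tip the bowl back up, still held high, and check it is empty.

```bash
python3 -c "
from h import *
plan([75,65,50,35,20,8,0],[-32,-35,-40,-45,-50,-55,-60])"
```

```text
75 turn [0.088, 0.0, -0.0] shift [-0.0002, -0.0091, 0.013] tcp [532. 141. 277.]
65 turn [0.199, 0.0, -0.0] shift [-0.0001, -0.0192, 0.0272] tcp [536. 150. 268.]
50 turn [0.365, 0.0, -0.0] shift [-0.0001, -0.0332, 0.0426] tcp [540. 159. 256.]
35 turn [0.532, 0.0, -0.0] shift [-0.0001, -0.0452, 0.0494] tcp [542. 163. 247.]
20 turn [0.699, 0.0, -0.0] shift [-0.0001, -0.0541, 0.0477] tcp [541. 161. 240.]
8 turn [0.832, 0.0, -0.0] shift [-0.0001, -0.0585, 0.0418] tcp [539. 157. 238.]
0 turn [0.921, 0.0, -0.0] shift [-0.0001, -0.0598, 0.0376] tcp [538. 154. 237.]
26.0 [527.90968202 133.39105778 284.96532877] [ 97.1   0.  154.7] [-34.5 -18.5 116.9  81.5  98.  -99.7]
```

```bash
python3 -m inch '[[[0.03,0,0],[0,-0.003,0.004],-1],[[0.088,0,0],[0,-0.0091,0.013],-1],[[0.14,0,0],[0,-0.014,0.02],-1],[[0.199,0,0],[0,-0.0192,0.0272],-1],[[0.28,0,0],[0,-0.026,0.035],-1],[[0.365,0,0],[0,-0.0332,0.0426],-1],[[0.45,0,0],[0,-0.039,0.047],-1],[[0.532,0,0],[0,-0.0452,0.0494],-1],[[0.615,0,0],[0,-0.05,0.049],-1],[[0.699,0,0],[0,-0.0541,0.0477],-1],[[0.77,0,0],[0,-0.057,0.045],-1],[[0.832,0,0],[0,-0.0585,0.0418],-1],[[0.88,0,0],[0,-0.0593,0.0395],-1],[[0.921,0,0],[0,-0.0598,0.0376],-1],[[0.921,0,0],[0,-0.0598,0.0376],-1]]' 60
cat > chk2.py <<'E'
from h import *
s=r.get_state();bx=s["position"][:2]-106.6*hd;print("force",s["force"].round(1),"q",s["joint_pos"].round(1),"bowl axis",bx.round(1))
for n in ["top","side"]:
    im=r.get_image(n);np.savez(n+"11.npz",**im);C=cloud(im);hsv=cv2.cvtColor(im["pixels"],cv2.COLOR_RGB2HSV).astype(int)
    w=(hsv[...,1]<50)&(hsv[...,2]>150)
    a=np.hypot(C[...,0]-bx[0],C[...,1]-bx[1])<60; z=C[...,2]
    b=np.hypot(C[...,0]-581,C[...,1]+4)<73
    print(n,"bowl px",(a&(z>240)&(z<310)).sum(),"white",(a&(z>240)&(z<310)&w).sum(),"| funnel px",(b&(z>110)&(z<195)).sum(),"white",(b&(z>110)&(z<195)&w).sum(), "| jar white low",(b&(z>5)&(z<60)&w).sum())
    o=(hsv[...,0]<16)&(hsv[...,1]>180)&b&(z>176)&(z<200)&(np.hypot(C[...,0]-581,C[...,1]+4)>66)
    q=C[o];print(" rim slopes",np.linalg.lstsq(np.c_[q[:,:2]-[581,-4],np.ones(len(q))],q[:,2],rcond=None)[0].round(3),len(q))
    f=((hsv[...,0]<16)&(hsv[...,1]>170)&(hsv[...,2]>80)&(z>110)&(z<205)&(np.hypot(C[...,0]-581,C[...,1]+4)<100)).astype(np.uint8)
    from scipy.optimize import least_squares
    c=max(cv2.findContours(f,0,1)[0],key=cv2.contourArea)[:,0];P=pl(im,c,190)
    print(" funnel",least_squares(lambda q:np.hypot(*(P-q[:2]).T)-q[2],[580,-5,74],loss="soft_l1",f_scale=1.5).x.round(1))
    for d in r.recognise("ball0",n)[:8]:
        u,v=map(int,np.round(d["location"]));print("  ball",u,v,round(d["confidence"],2),C[v,u].round())
delta([530.7,362.8,238],down(154.7))
E
python3 chk2.py
```

```text
time_s: 27.5
position: [537.3, 155.6, 235.8]
eef_rot: [-179.9, -0.2, 154.9]
force: [0.8, 0.2, -2.7]
opening: 15.7
gripper_force: 60.0
force [ 0.8  0.2 -2.7] q [ 1.26e+01 -1.00e-01  7.12e+01  1.00e-01  1.09e+02 -5.22e+01] bowl axis [633.7 110.1]
top bowl px 1026 white 18 | funnel px 1763 white 0 | jar white low 73
 rim slopes [-9.00000e-03  5.00000e-02  1.84566e+02] 182
 funnel [581.4  -7.   71.8]
side bowl px 515 white 0 | funnel px 855 white 0 | jar white low 0
 rim slopes [-8.10000e-02  9.00000e-03  1.80907e+02] 169
 funnel [ 5.387e+02 -3.000e-01  4.850e+01]
  ball 226 218 0.56 [559.  39.  57.]
t 27.7 pos [537.3 153.4 237. ] rot [179.9  -0.  154.7] q [12.39, -0.32, 71.32, 0.09, 108.97, -52.24]
turn [0.0009, -0.0003, -0.0005] shift [0.1275, 0.2485, -0.0009]
```

Run:
```python
from h import *
for n in ["top","side"]:
    im=dict(np.load(n+"11.npz"));C=cloud(im);hsv=cv2.cvtColor(im["pixels"],cv2.COLOR_RGB2HSV).astype(int)
    bx=np.array([633.7,108.5]);rr=np.hypot(C[...,0]-bx[0],C[...,1]-bx[1]);z=C[...,2]
    w=(hsv[...,1]<50)&(hsv[...,2]>150)&(rr<60)&(z>240)&(z<310)
    if w.any(): print(n,C[w].round()[::3].tolist(),im["pixels"][w][::4].tolist())
    f=(rr<32)&(z>240)&(z<310);print(n,f.sum(),np.percentile(z[f],[5,25,50,75,95,100]).round(),hsv[f][:,1].min(),np.percentile(hsv[f][:,1],[5,50]))
```

```text
top [[692.0, 122.0, 303.0], [693.0, 111.0, 300.0], [689.0, 130.0, 302.0], [689.0, 87.0, 299.0], [685.0, 79.0, 295.0], [675.0, 67.0, 300.0], [673.0, 64.0, 299.0], [665.0, 58.0, 297.0], [656.0, 55.0, 298.0], [630.0, 136.0, 265.0]] [[147, 179, 150], [142, 176, 147], [150, 184, 153], [151, 186, 156], [166, 181, 146], [169, 188, 153], [146, 181, 153], [126, 156, 132]]
top 380 [258. 260. 262. 263. 266. 268.] 39 [50. 53.]
side 11 [260. 261. 262. 263. 264. 264.] 47 [47. 55.]
```

Bowl is empty (flat floor 262), funnel clear and seated. Take the bowl back to its mat.

```bash
python3 -m inch '[[[0,0,0],[0.006,0.012,0],-1],[[0,0,0],[0.02,0.04,0],-1],[[0,0,0],[0.04,0.08,0],-1],[[0,0,0],[0.064,0.125,0],-1],[[0,0,0],[0.09,0.175,0],-1],[[0,0,0],[0.11,0.215,0.01],-1],[[0,0,0],[0.122,0.24,0.03],-1],[[0,0,0],[0.1275,0.2485,0.06],-1],[[0,0,0],[0.1275,0.2485,0.1],-1],[[0,0,0],[0.1275,0.2485,0.14],-1],[[0,0,0],[0.1275,0.2485,0.18],-1],[[0,0,0],[0.1275,0.2485,0.22],-1],[[0,0,0],[0.1275,0.2485,0.25],-1],[[0,0,0],[0.1275,0.2485,0.275],-1],[[0,0,0],[0.1275,0.2485,0.295],-1],[[0,0,0],[0.1275,0.2485,0.31],-1],[[0,0,0],[0.1275,0.2485,0.31],-1]]' 60
python3 -c "
from h import *
delta([530.7,362.8,-17.2],down(154.7))"
```

```text
time_s: 29.4
position: [529.8, 362.2, 2.2]
eef_rot: [-179.8, -0.1, 154.7]
force: [0.4, -0.3, -2.4]
opening: 16.1
gripper_force: 60.0
t 29.4 pos [529.8 362.2   2.2] rot [-1.798e+02 -1.000e-01  1.547e+02] q [31.32, 14.16, 79.59, 0.0, 86.44, -33.33]
turn [-0.0017, -0.0012, -0.0005] shift [-0.0008, 0.0013, 0.0259]
```

```bash
python3 -m inch '[[[0,0,0],[0,0.001,0.01],-1],[[0,0,0],[0,0.001,0.018],-1],[[0,0,0],[0,0.001,0.024],-1],[[0,0,0],[0,0.001,0.027],-1],[[0,0,0],[0,0.001,0.028],-1],[[0,0,0],[0,0.001,0.028],-1]]' 60
```

```text
time_s: 30.0
position: [531.1, 363.8, -16.4]
eef_rot: [180.0, 0.0, 154.7]
force: [-0.4, 0.6, -1.4]
opening: 15.2
gripper_force: 60.0
```

```bash
python3 -m inch '[[[0,0,0],[0,0,0.0006],-1],[[0,0,0],[0,0,0.0012],-1],[[0,0,0],[0,0,0.0018],-1],[[0,0,0],[0,0,0.0018],-1]]' 60
python3 -m inch '[[[0,0,0],[0,0,0],-0.4],[[0,0,0],[0,0,0],-0.1],[[0,0,0],[0,0,0],0.2],[[0,0,0],[0,0,0],0.2],[[0,0,0],[0,0,0],0.2],[[0,0,0],[0,0,0],0.2],[[0,0,0],[0,0,0],0.2],[[0,0,0],[0,0,-0.03],0.2],[[0,0,0],[0,0,-0.08],0.2],[[0,0,0],[0,0,-0.14],0.2],[[0,0,0],[0,0,-0.2],0.2],[[0,0,0],[0,0,-0.25],0.2],[[0,0,0],[0,0,-0.25],0.2],[[0,0,0],[0,0,-0.25],0.2]]'
python3 - <<'E'
from h import *
from scipy.optimize import least_squares
s0={n:dict(np.load(n+".npz")) for n in("top","side")}
for n in ["top","side"]:
    im=r.get_image(n);C=cloud(im);hsv=cv2.cvtColor(im["pixels"],cv2.COLOR_RGB2HSV).astype(int);H,S,V=[hsv[...,i] for i in range(3)];z=C[...,2]
    g=((H>50)&(H<100)&(S>25)&(np.hypot(C[...,0]-627,C[...,1]-318)<80)&(z>12)&(z<70)).astype(np.uint8)
    c=max(cv2.findContours(g,0,1)[0],key=cv2.contourArea)[:,0];h=cv2.convexHull(c)[:,0];P=pl(im,h,48)
    print(n,"bowl",least_squares(lambda q:np.hypot(*(P-q[:2]).T)-q[2],[627,317,64],loss="soft_l1").x.round(1))
    Q=C[h[:,1],h[:,0]];Q=Q[(Q[:,2]>35)&(Q[:,2]<60)];print(" rim plane",np.linalg.lstsq(np.c_[Q[:,:2]-[627,318],np.ones(len(Q))],Q[:,2],rcond=None)[0].round(3),len(Q))
    f=((H<16)&(S>170)&(V>80)&(z>110)&(z<205)&(np.hypot(C[...,0]-581,C[...,1]+4)<110)).astype(np.uint8)
    c=max(cv2.findContours(f,0,1)[0],key=cv2.contourArea)[:,0];P=pl(im,c,190)
    print(" funnel",least_squares(lambda q:np.hypot(*(P-q[:2]).T)-q[2],[580,-5,74],loss="soft_l1",f_scale=1.5).x.round(1))
    if n=="top":
        i0=s0["top"];C0=cloud(i0);h0=cv2.cvtColor(i0["pixels"],cv2.COLOR_RGB2HSV).astype(int);m=(abs(C0[...,2]-6)<8)&(np.hypot(C0[...,0]-605,C0[...,1]-310)<110)
    w=((S<45)&(V>150)&(z<60)&(z>8)&(C[...,0]>300)&(C[...,0]<800)).astype(np.uint8);k,l,st,ce=cv2.connectedComponentsWithStats(w)
    print(" white blobs",[(st[i,4],C[int(ce[i][1]),int(ce[i][0])].round().tolist()) for i in range(1,k) if 8<st[i,4]<120])
    if n=="side":
        # mat disc: cork texture at z 4: compare to the start
        pass
E
```

```text
time_s: 30.4
position: [531.3, 364.0, -17.2]
eef_rot: [180.0, 0.0, 154.7]
force: [-1.0, 1.0, 0.8]
opening: 15.8
gripper_force: 60.0
time_s: 31.8
position: [531.6, 364.0, 170.8]
eef_rot: [179.9, 0.1, 154.7]
force: [0.4, 0.0, -0.0]
opening: 52.6
gripper_force: 0.0
top bowl [627.2 317.3  60.3]
 rim plane [4.0000e-03 2.7000e-02 4.5903e+01] 18
 funnel [581.   -7.   72.2]
 white blobs [(np.int32(9), [740.0, -135.0, 44.0]), (np.int32(31), [675.0, -366.0, 40.0]), (np.int32(47), [608.0, -3.0, 13.0])]
side bowl [628.1 319.6  61.3]
 rim plane [ 7.0000e-03 -2.0000e-03  4.8605e+01] 20
 funnel [605.1  13.2  48.9]
 white blobs [(np.int32(88), [794.0, -652.0, 36.0])]
```

Run:
```python
from h import *
im=dict(np.load("top.npz"))
for uv in [(181,170),(179,180),(157,197),(170,192)]: print(uv,at_z(im,uv,4)[:2].round())
for n in("top","side"):
    for d in r.tip_of("mat",n)[:3]:
        i=im if n=="top" else dict(np.load("side.npz")); print(n,round(d["confidence"],2),at_z(i,d["location"],0)[:2].round())
# cork mask by depth step above the table
C=cloud(im);S=dict(np.load("side.npz"));
for i in(im,S):
    g=cv2.cvtColor(i["pixels"],cv2.COLOR_RGB2HSV).astype(int);c=cloud(i);m=(abs(c[...,2]-4)<2.2)&(np.hypot(c[...,0]-605,c[...,1]-315)<130)
    q=c[m];hh,xe,ye=np.histogram2d(q[:,0],q[:,1],bins=[np.arange(480,740,20),np.arange(200,440,20)]);print(hh.astype(int))
```

```text
(181, 170) [619. 229.]
(179, 180) [584. 233.]
(157, 197) [524. 300.]
(170, 192) [543. 259.]
top 0.61 [605. 309.]
side 0.6 [614. 311.]
[[ 0  0  5 13 11 16 15 13  3  0  0]
 [ 0 10 14 11 15 10 12 16  7  3  2]
 [ 5 11  9 15 17 23 23  9  0 11 11]
 [11  7 12 21 15 11 22 10  3 13 12]
 [ 5  9 15 17 13 13 12  2 10 12 14]
 [11 12 20 21  5  2  2  0 10 17 12]
 [ 7 10 19  9  4  1  4  1  0 14  5]
 [11 15 21  2  2  1  2  7  0 11 11]
 [14  8 20  3  3  2  2  2  0  3 15]
 [10  9 10  7  0  0  0  0  0  9 12]
 [ 4  7 11 13  5  0  0  1  8 11  6]
 [ 0  2 11  3  0  5 11  4  6  9  0]]
[[ 0  0  0  0  0  1 11 16 10  0  0]
 [ 0  6  7  5  4 16 16 10  5 13  5]
 [ 5 11 16 14 26 42 38  6  9 16 13]
 [11  7 13 39 30 39 28  6 36 19 17]
 [10 16 36 38 40 34 11 27 35 32 17]
 [18 21 32 15  5  6  3 34 39 31 15]
 [ 9 24  8  0  2  1  2 18 33 43 15]
 [12 11  0  0  0  0  3  0 41 35 16]
 [15  6  0  0  1  2  1  0 32 23 20]
 [ 7  8  0  0  0  1  1  2 20 18 15]
 [ 2 13  5  0  0  0  0  7 13 13  7]
 [ 0  2 12  1  0  3  9 23 14  7  0]]
```

Mat centre ≈ (607, 313), bowl (628, 318): 21 mm off centre, upright, and the gripper is clear. Hand in.

```bash
python3 -c "
from cell import r
print(r.sign_off())"
```

```text
the job is handed in; nothing more can be done
None
```

I've handed in the job, but the judge gave no verdict: the funnel is seated level in the clear jar, and the empty bowl is back upright on its cork mat about 21 mm off centre. I didn't count the six balls in the jar; the bowl and funnel were empty after the pour, white balls showed in the jar, and I saw none anywhere else.

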